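# Gauge a guide tube and show the gauge tip level

### The arm

A 6-joint arm with a two-finger parallel gripper is mounted at the origin on the work surface. World frame = base frame: x ahead of the robot, y to its left, z up, the work surface at z = 0. Lengths are in mm, angles in rad, forces in N, time in s.
With the tool pointing down it reaches from about 250 to 800 mm from the base axis. Payload 8.5 kg.
Tool frame: the origin (TCP) lies midway between the tips of the shut fingers; the grasp point (between the pads) lies 19 mm behind it; z points along the fingers, y is the direction in which the jaws open and shut (so a half turn about z gives the same grasp; the last joint's range is limited). The gripper opens to 85 mm and grips with 20 to 120 N. Pads are 22 mm wide; open, the fingers measure 114 mm over their backs; the gripper's body (76 mm by 85 mm) begins 54 mm behind the grasp point. The pads swing forward as they close: fully open they stand 13 mm farther back than shut.
Start: joints at [-1.207, 0.238, -0.013, 1.319, 0, 1.571], TCP at [186.792, -490.599, 231.276] pointing down, gripper open.
Joint ranges: [-2.66, 2.66], [-1.03, 1.9], [-1.14, 1.46], [-1.82, 2.27], [-1.45, 1.34], [-3.14, 3.14]. Speed limits (rad/s): [2.22, 2.22, 2.79, 3.14, 3.14, 3.14].

### API

Orientations are given as [roll, pitch, yaw] about the fixed x, y, z axes, in that order (R = Rz(yaw) Ry(pitch) Rx(roll)).
In Python, from cell import ctrl gives the robot as it stands.
- The arm moves only by the tool carry_out, never from a script. Its argument "commands" is a list of rows, each a list of 5 numbers: the finger opening in cm, from 0 to 8.54, then the shift along the tool's x, y, z in cm, then the turn about the tool's z in rad. In form: [[gripper, tx, ty, tz, spin], ...]. A call has 1 to 10 rows; each row shifts and turns the pose as measured when the row begins, along the tool's axes as they then stand; what a row does not reach is not made up. A row lasts 1/8 s, in which the tool goes at most 62.5 mm and 10.7 degrees, less where a joint would pass 70% of its speed; a pose out of reach is approached as far as the arm can. A call is refused whole if a number of a shift passes 6.25 or a number of a turn 0.188, either way. A call with a gripper value outside its range is refused whole. The fingers move at their own pace and stop on an object; "newtons" is the grip in N (left out, the last holds). Time passes only in rows, so rows that do not move let the fingers close. It gives the time, the measured TCP pose, the force and the opening at its end, in the units of the state.
- ctrl.state(): the state, without advancing time (a new reading comes with each control period).
- ctrl.camera(name): name is "side" or "top" or "wrist"; returns a dict with "frame" (420x560x3 uint8, red, green, blue), "K" (3x3 intrinsics, pixels), "k1" (the pictures are not rectified: a ray, as slopes to the right and down, at radius r is drawn at 1 + k1 r^2 times it, then the intrinsics apply), "cam_to_world" (4x4, takes a point from camera to world coordinates). Camera axes: x right, y down, z forward; pixel columns grow to the right and rows downward; lengths in mm; the calibration is good to about 2 mm. A picture is of the moment at which its call begins. There is no depth.
- ctrl.close_job(): hands the job in, once; it reports no verdict.
Trained networks look in a picture, given as the dict that the camera call returned (one of the last four; its "shot" number tells which), for a name from the list of things; names that differ only in an ending like _2 or _b are one class to them, and where a whole thing is asked for, a point or a joint stands for the part that bears it (a point fixed in the world has none). Each returns a list of dicts, best first, with "score" (0 to 1); they miss things now and then, are a little off and sometimes report something else, mostly with a low value. They report only what shows in the picture. A call takes as long as a camera call. They do not tell look-alikes from the thing itself.
- ctrl.search_frame(target, picture): "bbox" ([left, top, width, height] in pixels, round what is visible of it).
The state is a dict: "clock": time; "qpos": joint angles; "joint_vel": joint speeds; "joint_torque": joint torques, N m; "tool_pos": TCP position; "eef_rot": TCP orientation; "wrist_force": force on the tool from outside, world axes, zero at the start; "torque": the same for the moment, N m; "width": finger opening in mm.
Only numpy, scipy, OpenCV 4.12 (cv2) and the standard library are available. Lean on these libraries where they do the work, as an engineer would, in place of code of your own. Each camera call takes 0.05 s, during which the arm holds its last target. There are 200 camera calls.

### The job

Lay the square aluminium guide tube on the narrow sloping cradle, between its corner tabs, and let go of it. Then take the black-handled gauge rod from its rest, push it into the raised open end of the tube until its collar stops on the tube's end, and draw it right out, leaving the tube on the cradle. Finish still holding the gauge by its handle, level and still, with its tip over the white tile about 10 cm up so that the marks can be read; do not put it down, and leave the canister, the two glass tubes and the chrome knob where they stand.

Things in the scene. Friction and masses are not known exactly. Their poses are not given: they have to be found in the camera images.
- tube_center (a point): centre of the loose guide tube: square aluminium tube, 100 mm long, 28 x 28 mm outside, with a 16 x 16 mm bore open at both ends, about 140 g. x is its long axis (both ends are alike), z its upper face. It starts lying flat on the counter, its centre 14 mm up, its x axis pointing roughly away from the robot.
- seat (a point): place of the tube's centre when it lies on the cradle, 97 mm above the counter. x runs up the 30 degree slope (the tube's axis), away from the robot; y is level; z is square to the ramp, whose surface lies 14 mm below this point along z. A 14 mm high stop crosses the low end, its face 52 mm down the slope from here, so the tube resting on it has its centre 2 mm down the slope.
- cradle: fixed cradle, origin under its base (90 x 56 x 12 mm): a narrow aluminium ramp 108 x 22 mm on two 16 mm wide legs, high end away from the robot. Four tabs rise 8 mm above the ramp, 32 to 48 mm from its middle along the slope, 36 mm apart across it (4 mm play each side of the tube); the middle 64 mm is free of tabs for the fingers.
- gauge_grip (a point): grip point on the axis of the loose gauge rod, about 90 g. Its handle is a black square bar 16 x 16 mm, from x = -35 to +45 mm. x is the rod's axis; the collar and tip lie towards -x. It starts level on its rest, axis 60 mm above the counter, tip pointing roughly to the robot.
- rest: fixed grey rest of the gauge, origin on the counter under the grip point; base 8 mm thick. Two forks hold the handle at x = +32 to +42 mm and the rod at x = -95 to -85 mm; they reach less than 6 mm above the gauge's axis. The gauge lifts straight up out of them.
- gauge_collar (a point): centre of the collar's stop face on the gauge, 43 mm from the grip point towards the tip. The collar is a steel disc 26 mm across and 8 mm thick; it stops on the tube's end.
- gauge_tip (a point): the rounded tip of the gauge, 113 mm from the grip point: the steel rod is 8 mm thick and stands 70 mm out of the collar, so it reaches 70 mm into the tube.
- tile_top (a point): centre of the top of the fixed white ceramic reading tile, 80 x 80 mm, 4 mm thick, flat on the counter.
- canister: bystander: clear screw-top canister, 80 mm across, 113 mm tall, loose; origin under its middle
- valve_a: bystander: glass tube with brown base, 36 mm across, 88 mm tall, standing loose; origin under its middle
- valve_b: bystander: the matching glass tube; origin under its middle
- chrome_knob: bystander: loose chrome knob, 38 mm across, 22 mm tall; origin under its middle
Not all that is in view belongs to the job. What is meant by the part that bears tube_center is not red, and is the larger of those in its own colour. Leave any orange look-alike of the cradle alone.

How it is judged (in metres and radians):
On the way, in this order (a step that is already met when the one before it is completed fails the run):
1. the guide tube lies on the cradle between its tabs, let go (distance between tube_center and seat below 0.015 m and angle between the x axis of tube_center and the x axis of seat, either way round below 0.12 rad and contact force between the fingers and tube below 0.05 N), for 0.2 s.
2. the gauge is in the tube on the cradle with its collar pressed on the tube's end (distance between tube_center and seat below 0.015 m and angle between the x axis of tube_center and the x axis of seat, either way round below 0.12 rad and distance between gauge_collar and tube_center below 0.0535 m and distance between gauge_tip and tube_center below 0.026 m and angle between the x axis of gauge_grip and the x axis of tube_center, either way round below 0.14 rad and contact force between gauge and tube above 0.5 N), for 0.1 s.
At the end, for the whole second after the job is handed in: Tube on the cradle, centre within 15 mm of its seat, axis within 7 degrees, not held. Gauge held in the fingers, touching neither tube, cradle nor rest, level within 7 degrees and still, its tip within 40 mm sideways of the tile's centre and 60 to 170 mm above the counter (all of step 1 and angle between gauge_grip's own x axis and vertical between 1.451 and 1.691 rad and horizontal distance between gauge_tip and tile_top below 0.04 m and height (world z) of gauge_tip between 0.06 and 0.17 m and height (world z) of gauge_grip above 0.06 m and contact force between the fingers and gauge above 1 N and contact force between gauge and tube below 0.05 N and contact force between gauge and cradle below 0.05 N and contact force between gauge and rest below 0.05 N and linear speed of gauge below 0.03 m/s); the arm keeps its last pose, push and grip.
It fails at once if a bystander was moved more than 20 mm or tipped (distance of any of canister, valve_a, valve_b, chrome_knob from where it was at the start of the episode above 0.02 m or angle between any of canister, valve_a, valve_b, chrome_knob's own z axis and vertical above 0.35 rad).
It also fails if it takes over 54 s, if anything falls off the work surface, if the arm or the gripper's body presses on something with over 40 N, if the wrist force passes 120 N, or if a joint passes its speed limit or range.

## Working session

There is one attempt and no reset: what is moved stays moved. The work goes in short steps, Python scripts to look and compute and a tool call to move; the robot and the scene stay as the last step left them, time stands still between calls to the robot, and variables do not carry over. Pictures are saved under pics/ and viewed, about 8 in all and at most 12, crops included, and the job is handed in when it is done.

Besides the shell and the picture viewer there is one more tool, called after "Call:" as name(argument=value, ...) on one line, values as JSON. carry_out: Moves the arm, as the interface text tells. Its arguments: {"type":"object","properties":{"commands":{"type":"array"},"newtons":{"type":"number"}},"required":["commands"]}

```bash
ls; mkdir -p pics; cat > h.py <<'E'
import numpy as np, cv2
from cell import ctrl
def cam(n,save=None):
    p=ctrl.camera(n)
    if save: cv2.imwrite(f'pics/{save}.png',cv2.cvtColor(p['frame'],cv2.COLOR_RGB2BGR))
    return p
def ray(p,uv):
    K=np.array(p['K']);d=np.array([(uv[0]-K[0,2])/K[0,0],(uv[1]-K[1,2])/K[1,1]]);s=d.copy()
    for _ in range(20): s=d/(1+p['k1']*(s@s))
    T=np.array(p['cam_to_world']);return T[:3,3],T[:3,:3]@np.r_[s,1]
def atz(p,uv,z):
    o,d=ray(p,uv);return o+d*(z-o[2])/d[2]
def proj(p,X):
    T=np.array(p['cam_to_world']);c=T[:3,:3].T@(np.array(X,float)-T[:3,3]);s=c[:2]/c[2];s=s*(1+p['k1']*(s@s));K=np.array(p['K'])
    return np.array([K[0,0]*s[0]+K[0,2],K[1,1]*s[1]+K[1,2]])
E
python3 - <<'E'
from h import *
P={n:cam(n,n+'0') for n in('top','side')}
a=[cv2.imread(f'pics/{n}0.png') for n in P]
for n,p in P.items():
    print(n,np.array(p['cam_to_world'])[:3].round(2).tolist(),p['K'],p['k1'])
    for t in ['tube_center','cradle','gauge_grip','rest','tile_top','canister','valve_a','chrome_knob']:
        try: print(t,[(np.round(d['bbox']).tolist(),round(d['score'],2)) for d in ctrl.search_frame(t,p)])
        except Exception as e: print(t,e)
print(ctrl.state())
E
```

```text
pics
top [[-0.01, -1.0, 0.07, 466.5], [-1.0, 0.01, -0.01, 12.64], [0.01, -0.07, -1.0, 1136.1]] [[511.65082688   0.         273.24078695]
 [  0.         511.65082688 209.97256614]
 [  0.           0.           1.        ]] 0.03924684977794276
tube_center [([394.0, 100.0, 42.0, 45.0], 0.78), ([399.0, 161.0, 29.0, 43.0], 0.67), ([401.0, 225.0, 30.0, 27.0], 0.59)]
cradle [([260.0, 219.0, 30.0, 49.0], 0.89), ([166.0, 299.0, 40.0, 55.0], 0.74)]
gauge_grip [([126.0, 193.0, 20.0, 77.0], 0.93)]
rest [([121.0, 189.0, 34.0, 82.0], 0.94)]
tile_top [([309.0, 235.0, 40.0, 41.0], 0.65), ([121.0, 194.0, 38.0, 76.0], 0.25)]
canister [([164.0, 80.0, 48.0, 45.0], 0.67)]
valve_a [([307.0, 88.0, 19.0, 28.0], 0.76), ([340.0, 92.0, 20.0, 22.0], 0.65)]
chrome_knob [([216.0, 245.0, 17.0, 17.0], 0.79)]
side [[-0.96, -0.16, 0.24, 281.84], [-0.29, 0.59, -0.76, 881.64], [-0.02, -0.79, -0.61, 776.18]] [[444.83183624   0.         272.62730814]
 [  0.         444.83183624 216.44635679]
 [  0.           0.           1.        ]] -0.10912317240577457
tube_center [([238.0, 155.0, 20.0, 17.0], 0.79), ([314.0, 170.0, 24
[... 545 characters left out ...]
, 0.21)]
{'clock': 0.9, 'qpos': array([-1.20701186e+00,  2.38193782e-01, -1.35351785e-02,  1.31918731e+00,
        1.11184187e-06,  1.57082314e+00]), 'joint_vel': array([-6.72398411e-04, -6.89621768e-04, -6.28631988e-04, -1.01370850e-05,
        1.76954875e-03, -9.66291217e-04]), 'joint_torque': array([ 1.02342841e-03, -5.38569582e+01,  3.46687174e+01,  2.71685203e-03,
        1.15269736e-04, -6.06376709e-07]), 'tool_pos': array([ 186.78218405, -490.58907224,  231.26576897]), 'eef_rot': array([-3.14147271e+00, -1.10862592e-06,  3.63757651e-01]), 'wrist_force': array([ 0.29278586, -0.6096343 , -0.01111361]), 'torque': array([-0.01423543,  0.02161301,  0.03590813]), 'width': 85.63666449401381}
```

View pics/top0.png

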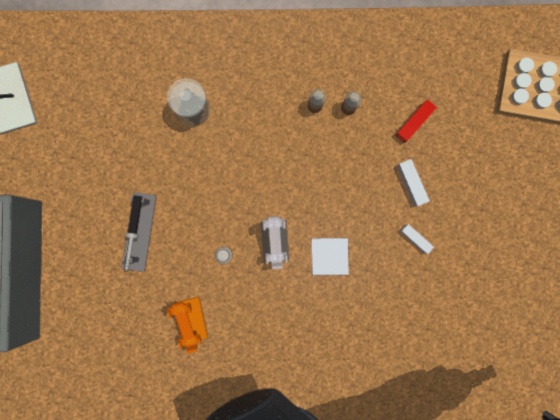

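View pics/side0.png

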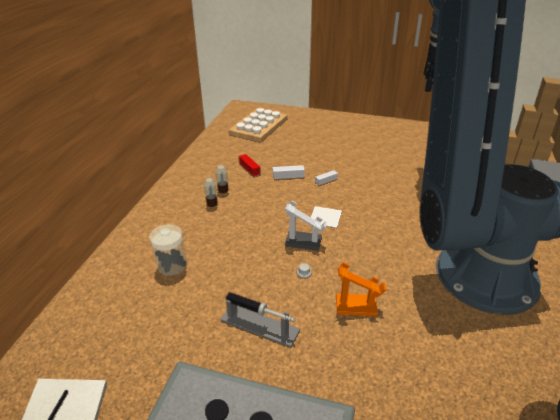

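The tubes that could be meant are red at top-view (416,120), the larger silver one at (414,183) and the smaller silver one at (418,239). By the description I choose (414,183). The aluminium cradle is at (275,243) and the orange look-alike at (187,325). Next I check the tubes in a close crop and measure.

```bash
python3 - <<'E'
from h import *
p=cam('top','top1')
im=cv2.imread('pics/top1.png');hsv=cv2.cvtColor(im,cv2.COLOR_BGR2HSV)
def seg(box,m):
    x,y,w,h=box;k=np.zeros_like(m);k[y:y+h,x:x+w]=m[y:y+h,x:x+w]
    n,l,s,c=cv2.connectedComponentsWithStats(k);i=1+s[1:,4].argmax()
    return cv2.minAreaRect(np.argwhere(l==i)[:,::-1].astype(np.float32)),s[i,4]
bright=((hsv[...,1]<70)&(hsv[...,2]>150)).astype(np.uint8)
dark=((hsv[...,2]<50)).astype(np.uint8)
for n,b,z in(('tube',(392,152,45,60),28),('small',(395,220,45,38),20),('tile',(303,230,54,52),4)):
    r,a=seg(b,bright);c=cv2.boxPoints(r);W=np.array([atz(p,q,z) for q in c])[:,:2]
    e=W[1]-W[0],W[2]-W[1];e=max(e,key=np.linalg.norm);print(n,a,r,W.mean(0).round(1),[np.linalg.norm(W[i+1]-W[i]).round(1) for i in(0,1)],'yaw',np.arctan2(e[1],e[0]).round(3))
cr=lambda x,y,w,h,s:cv2.resize(im[y:y+h,x:x+w],None,fx=s,fy=s,interpolation=cv2.INTER_CUBIC)
A=np.hstack([cr(240,205,60,75,5),cr(110,180,60,100,5)[:375],])
B=cr(385,85,60,120,3.125)
cv2.imwrite('pics/c1.png',np.hstack([A,B[:375]]))
for q in((275,243),(222,255),(187,100),(316,101),(351,102)):print(q,atz(p,q,30).round(0))
E
```

```text
tube 622 ((414.4137878417969, 181.96551513671875), (46.74509048461914, 13.393256187438965), 66.80140686035156) [ 596.6 -306.4] [np.float64(29.4), np.float64(101.6)] yaw -2.77
small 350 ((417.7215881347656, 238.48773193359375), (35.300907135009766, 9.962699890136719), 41.82017135620117) [ 473.7 -311.9] [np.float64(21.9), np.float64(75.9)] yaw -2.325
tile 1358 ((329.5, 256.0), (36.0, 37.0), 90.0) [ 438.  -121.1] [np.float64(81.8), np.float64(79.0)] yaw -1.585
(275, 243) [468.  -1.  30.]
(222, 255) [444. 113.  30.]
(187, 100) [783. 187.  30.]
(316, 101) [778. -96.  30.]
(351, 102) [ 775. -172.   30.]
```

View pics/c1.png

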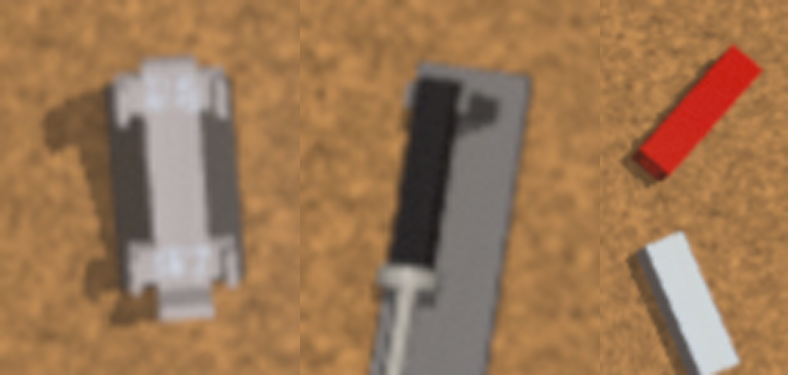

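Crop: the red tube is one decoy and the larger silver tube sits below it. It measures 101 x 29 mm, so it is the one I want. Setting out to hover above it.

Call:
carry_out(commands=[[8.5,5.6,-0.33,0,0],[8.5,5.6,-0.33,0,0],[8.5,5.6,-0.33,1,0],[8.5,5.6,-0.33,1,0],[8.5,5.6,-0.33,1,0],[8.5,5.6,-0.33,1,0],[8.5,5.6,-0.33,1,0],[8.5,5.6,-0.33,1,0]])

```text
clock: 1.95
tool_pos: [606.8, -305.6, 170.9]
eef_rot: [3.137, -0.001, 0.355]
wrist_force: [-0.0, -2.4, 1.0]
width: 85.1
```

```bash
cat >> h.py <<'E'
def rel(X,yaw=None):
    "print shift (cm, tool axes) from the present TCP to world X"
    from scipy.spatial.transform import Rotation as R
    s=ctrl.state();r=R.from_euler('xyz',s['eef_rot']);d=r.inv().apply(np.array(X)-s['tool_pos'])/10
    print('tcp',s['tool_pos'].round(1),'rpy',s['eef_rot'].round(3),'w',round(s['width'],1),'F',s['wrist_force'].round(1),'t',round(s['clock'],2),'| shift',d.round(2),'spin',None if yaw is None else round(s['eef_rot'][2]-yaw,3))
E
python3 - <<'E'
from h import *
p=cam('wrist','w0'); rel([596.6,-306.4,14-19],0.37)
print(ctrl.search_frame('tube_center',p)[:2])
f=p['frame'];hsv=cv2.cvtColor(f,cv2.COLOR_RGB2HSV)
m=((hsv[...,1]<60)&(hsv[...,2]>140)).astype(np.uint8)
n,l,s,c=cv2.connectedComponentsWithStats(m)
for i in np.argsort(-s[1:,4])[:3]+1:
    r=cv2.minAreaRect(np.argwhere(l==i)[:,::-1].astype(np.float32));W=np.array([atz(p,q,28) for q in cv2.boxPoints(r)])[:,:2]
    print(s[i],W.round(1).tolist(),W.mean(0))
E
```

```text
tcp [ 612.  -302.1  168.4] rpy [ 3.138e+00 -3.000e-03  3.590e-01] w 85.3 F [ 0.9  3.1 -2. ] t 2.0 | shift [-1.64 -0.2  17.33] spin -0.011
[{'bbox': [209.2, 269.8, 54.0, 76.7], 'score': 0.97}, {'bbox': [284.2, 1.2, 137.9, 84.8], 'score': 0.84}]
[   1  223   90   95 5804] [[421.5, -82.9], [497.3, -96.0], [497.2, -175.6], [420.1, -168.5]] [ 459.01207075 -130.71431297]
[ 254  133   37  121 4105] [[642.1, -271.1], [652.2, -297.0], [555.5, -335.7], [544.2, -306.9]] [ 598.52724585 -302.68478103]
[ 207  268   56   77 1867] [[501.9, -270.2], [524.5, -286.4], [469.2, -346.2], [443.8, -329.8]] [ 484.83374427 -308.15030482]
```

View pics/w0.png

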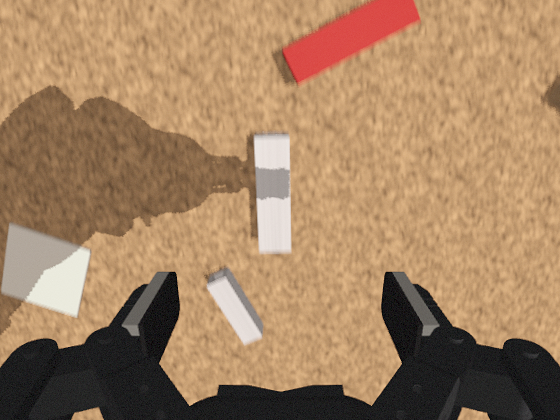

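The arm was still moving slightly in this view. The silver tube is at about (272,193) px, lined up with the jaws; the small one is at (235,305). Both measurements agree to within 3 mm, so I descend and grip.

Call:
carry_out(commands=[[8.5,-1.4,0.1,3,0],[8.5,0,0,5,0],[8.5,0,0,4,0],[8.5,0,0,2,0],[8.5,0,0,0,0]])

```text
clock: 2.68
tool_pos: [596.6, -309.6, 24.6]
eef_rot: [3.138, -0.0, 0.362]
wrist_force: [-0.6, -0.5, 1.3]
width: 85.1
```

```bash
python3 - <<'E'
from h import *
rel([597.5,-304.5,2],0.36)
E
```

```text
tcp [ 596.6 -309.6   24.6] rpy [ 3.138 -0.     0.362] w 85.1 F [-0.6 -0.5  1.3] t 2.67 | shift [ 0.26 -0.45  2.25] spin 0.002
```

Call:
carry_out(commands=[[8.5,0.26,-0.45,1.2,0],[8.5,0,0,1.0,0],[2,0,0,0,0],[2,0,0,0,0],[2,0,0,0,0],[2,0,0,0,0],[2,0,0,0,0],[2,0,0,-3,0]], newtons=25)

```text
clock: 3.68
tool_pos: [597.4, -304.4, 32.7]
eef_rot: [3.138, -0.001, 0.362]
wrist_force: [-0.4, -0.4, -0.2]
width: 27.7
```

```bash
python3 - <<'E'
from h import *
rel([468,0,180],0)
E
```

```text
tcp [ 597.4 -304.4   32.7] rpy [ 3.138e+00 -1.000e-03  3.620e-01] w 27.7 F [-0.4 -0.4 -0.2] t 3.67 | shift [ -1.32 -32.99 -14.85] spin 0.362
```

```bash
python3 - <<'E'
from h import *
p=cam('top')
g=lambda x,y,z:atz(p,(240+x/5-.4,205+y/5-.4),z)[:2].round(1)
print('ramp hi',g(143,62,110),g(197,60,110),'mid line',g(148,180,81),g(207,180,81),'stop',g(160,305,70),g(213,305,70))
print('base',g(107,82,12),g(228,77,12),g(243,288,12),g(126,294,12))
h=lambda x,y,z:atz(p,(110+x/5-.4,180+y/5-.4),z)[:2].round(1)
print('handle tail',h(415,80,68),h(462,84,68),'collar end',h(388,265,68),h(432,268,68))
print('rest base',h(422,62,8),h(530,72,8))
rel([440,0,180],0.04)
E
```

```text
ramp hi [520.3  12.8] [520.8  -8.9] mid line [473.2  11.5] [472.8 -12.8] stop [421.5   7.2] [421.1 -14.8]
base [516.9  28.8] [518.3 -24.4] [425.9 -29.5] [424.   21.7]
handle tail [569.6 170.3] [567.6 150.7] collar end [492.4 181.8] [490.9 163.5]
rest base [583.3 176. ] [578.2 128.4]
tcp [ 599.9 -305.7   38.3] rpy [ 3.133 -0.005  0.362] w 27.5 F [ 1.2 -1.   1.4] t 3.73 | shift [ -4.07 -34.12 -14.5 ] spin 0.322
```

Call:
carry_out(commands=[[2,0,-2,-5,0],[2,0,-5,-5,0],[2,0,-5,-5,0.1],[2,0,-5,-1,0.1],[2,0,-4,0,0.12]])

```text
clock: 4.35
tool_pos: [540.9, -112.7, 189.9]
eef_rot: [3.135, -0.012, 0.028]
wrist_force: [-0.1, 0.3, -2.2]
width: 27.3
```

```bash
python3 - <<'E'
from h import *
rel([420,-6,200],0.04)
E
```

```text
tcp [ 540.9 -112.7  189.9] rpy [ 3.135 -0.012  0.028] w 27.3 F [-0.1  0.3 -2.2] t 4.35 | shift [-11.78 -10.99  -1.22] spin -0.012
```

Call:
carry_out(commands=[[2,-6,-1,-1.5,0],[2,-5,-4.5,-1,0],[2,-2.5,-5.0,0,-0.03],[2,0,0,0,0],[2,0,0,0,0]])

```text
clock: 4.97
tool_pos: [404.1, -10.5, 212.2]
eef_rot: [3.134, -0.016, 0.061]
wrist_force: [0.5, 0.5, -2.2]
width: 27.5
```

```bash
python3 - <<'E'
from h import *
p=cam('wrist','w1'); rel([466,-1,200],0.06)
print(ctrl.search_frame('cradle',p))
c,s=np.cos(.06),np.sin(.06)
for n,X in dict(hiL=(46.8,11,112),hiR=(46.8,-11,112),loL=(-46.8,11,58),loR=(-46.8,-11,58)).items():
    print(n,proj(p,(473+c*X[0]-s*X[1],-1+s*X[0]+c*X[1],X[2])).round(0))
for X in((45,28,12),(45,-28,12),(-45,-28,12),(-45,28,12)):print('base',proj(p,(471.3+c*X[0]-s*X[1],-1+s*X[0]+c*X[1],X[2])).round(0))
E
```

```text
tcp [404.  -10.7 212. ] rpy [ 3.135 -0.015  0.06 ] w 27.1 F [ 0.4  0.9 -2.4] t 5.03 | shift [ 6.23 -0.61  1.29] spin 0.0
[{'bbox': [0.0, 208.0, 128.3, 126.2], 'score': 0.93}]
hiL [253.  29.]
hiR [288.  29.]
loL [259. 161.]
loR [285. 161.]
base [241.  52.]
base [304.  52.]
base [302. 152.]
base [244. 152.]
```

View pics/w1.png

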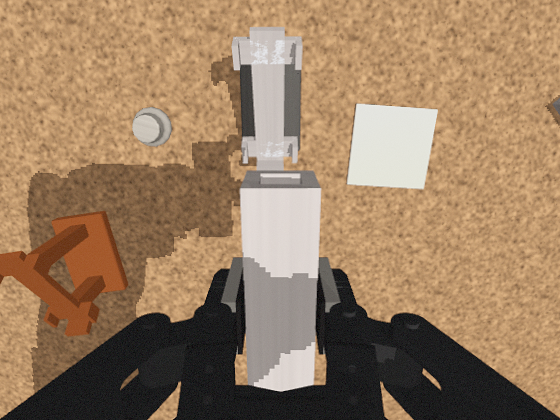

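The ramp's high end is at px (250–285, 28) against a predicted (253–288, 29), so the cradle estimate is within 2 mm. The held tube lies straight in the pads. One quick check of the tube's own offset in the same picture.

```bash
python3 - <<'E'
from h import *
p=cam('wrist'); s=ctrl.state();t=s['tool_pos'];c,sn=np.cos(.06),np.sin(.06)
for dx in(48,50,52):
  for X in((dx,14,26),(dx,-14,26)):print(dx,proj(p,(t[0]+c*X[0]-sn*X[1],t[1]+sn*X[0]+c*X[1],t[2]+X[2])).round(1))
rel([467.5,0,125],.06)
E
```

```text
48 [239.2 186.6]
48 [322.2 186.3]
50 [239.  180.8]
50 [322.4 180.6]
52 [238.8 175. ]
52 [322.6 174.7]
tcp [404.3 -11.2 211.8] rpy [ 3.134 -0.014  0.059] w 27.4 F [-0.3 -0.2 -2.7] t 5.12 | shift [ 6.25 -0.81  8.76] spin -0.001
```

Call:
carry_out(commands=[[2,3.2,-0.45,1.5,0],[2,3.1,-0.45,1.5,0],[2,0,0,1.5,0],[2,0,0,1,0],[2,0,0,0,0],[2,0,0,0,0]], newtons=20)

```text
clock: 5.88
tool_pos: [472.0, -2.8, 154.9]
eef_rot: [3.134, -0.013, 0.051]
wrist_force: [0.5, -0.9, -1.0]
width: 27.6
```

```bash
python3 - <<'E'
from h import *
rel([467.5,.4,125],.06)
E
```

```text
tcp [472.   -2.8 154.9] rpy [ 3.134 -0.013  0.051] w 27.6 F [ 0.5 -0.9 -1. ] t 5.88 | shift [-0.48 -0.36  2.98] spin -0.009
```

Call:
carry_out(commands=[[2,-0.5,-0.35,1.5,-0.009],[2,0,0,1.5,0],[2,0,0,0.6,0],[2,0,0,0,0],[2,0,0,0,0]])

```text
clock: 6.5
tool_pos: [468.9, -0.2, 121.5]
eef_rot: [3.134, -0.019, 0.06]
wrist_force: [-0.8, -0.5, -1.7]
width: 27.7
```

```bash
python3 - <<'E'
from h import *
rel([467.5,.4,84],.06)
E
```

```text
tcp [ 4.689e+02 -2.000e-01  1.215e+02] rpy [ 3.134 -0.019  0.06 ] w 27.7 F [-0.8 -0.5 -1.7] t 6.5 | shift [-0.21 -0.1   3.74] spin -0.0
```

Now I press down in small steps so the ramp's high end pivots the tube in the pads.

Call:
carry_out(commands=[[2,-0.1,-0.06,0.6,0],[2,0,0,0.6,0],[2,0,0,0.6,0],[2,0,0,0.5,0]])

```text
clock: 7.0
tool_pos: [466.4, 0.2, 98.5]
eef_rot: [3.134, -0.017, 0.06]
wrist_force: [-4.6, 0.1, 6.2]
width: 27.7
```

```bash
python3 - <<'E'
from h import *
rel([467.5,.4,84],.06);cam('side','s1');cam('wrist','w2')
a=cv2.imread('pics/s1.png')[180:270,250:370];b=cv2.imread('pics/w2.png')
cv2.imwrite('pics/c2.png',np.hstack([cv2.resize(a,(560,420),interpolation=cv2.INTER_CUBIC),b])[:, :1120][::1, :])
x=cv2.imread('pics/c2.png');cv2.imwrite('pics/c2.png',cv2.resize(x,(800,300)))
E
```

```text
tcp [4.664e+02 2.000e-01 9.850e+01] rpy [ 3.134 -0.017  0.06 ] w 27.7 F [-4.6  0.1  6.2] t 7.0 | shift [ 0.09 -0.02  1.45] spin -0.0
```

View pics/c2.png

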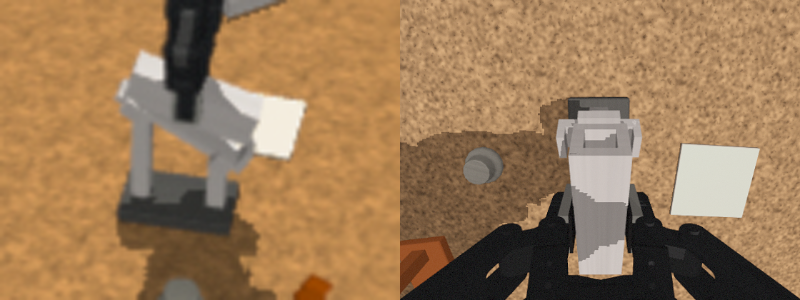

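The tube is pivoting as planned: it is tilted about half way and sits between the tabs, with only 6 N on the wrist. I continue down.

Call:
carry_out(commands=[[2,0.1,0,0.6,0],[2,0.1,0,0.5,0],[2,0,0,0.4,0],[2,0,0,0.2,0]])

```text
clock: 7.6
tool_pos: [467.9, 0.1, 85.7]
eef_rot: [3.133, -0.019, 0.06]
wrist_force: [-11.3, -0.3, 25.4]
width: 27.9
```

```bash
python3 - <<'E'
from h import *
rel([467.5,.4,84],.06)
E
```

```text
tcp [4.679e+02 1.000e-01 8.570e+01] rpy [ 3.133 -0.019  0.06 ] w 27.9 F [-11.3  -0.3  25.4] t 7.6 | shift [-0.04 -0.03  0.17] spin -0.0
```

A force of 25 N, roughly square to the ramp, means the tube is seated. I release it and rise.

Call:
carry_out(commands=[[2,0,0,-0.1,0],[3.2,0,0,0,0],[4.5,0,0,0,0],[5.5,0,0,0,0],[5.5,0,0,0,0],[5.5,0,0,-3,0],[5.5,0,0,-5,0],[5.5,-3,0,-5,0],[5.5,-4,0,0,0],[5.5,0,0,0,0]])

```text
clock: 8.85
tool_pos: [394.7, -3.2, 218.7]
eef_rot: [3.133, -0.02, 0.06]
wrist_force: [-0.0, 0.0, 0.5]
width: 55.3
```

```bash
python3 - <<'E'
from h import *
rel([530,165,180],-0.15)
cam('side','s2');p=cam('wrist','w3')
a=cv2.imread('pics/s2.png')[180:270,250:370];b=cv2.imread('pics/w3.png')
cv2.imwrite('pics/c3.png',cv2.resize(np.hstack([cv2.resize(a,(560,420),interpolation=cv2.INTER_CUBIC),b]),(800,300)))
E
```

```text
tcp [394.7  -3.2 218.7] rpy [ 3.133 -0.02   0.06 ] w 55.3 F [-0.   0.   0.5] t 8.85 | shift [ 14.43 -16.02   4.02] spin 0.21
```

View pics/c3.png

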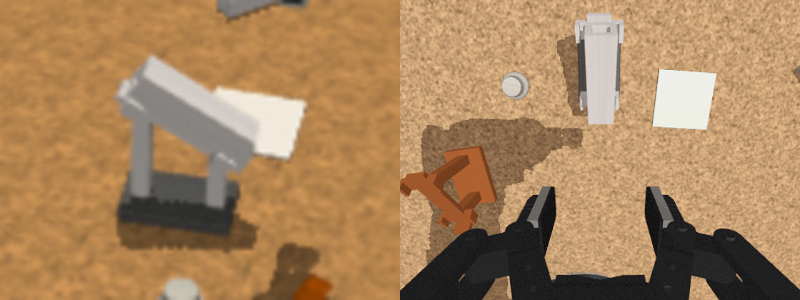

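The tube lies seated between the tabs, parallel to the ramp in both views. Next I move to look at the gauge.

Call:
carry_out(commands=[[5.5,1.5,-4,0,0.05],[5.5,1.5,-5,0,0.1],[5.5,1.5,-5,0,0.06],[5.5,0,-3.0,1,0],[5.5,0,0,0,0],[5.5,0,0,0,0]])

```text
clock: 9.7
tool_pos: [442.7, 37.2, 212.4]
eef_rot: [-3.036, -0.011, 0.012]
wrist_force: [0.0, 0.1, 0.2]
width: 54.8
```

```bash
python3 - <<'E'
from h import *
p=cam('wrist','w4');rel([526.3,167.2,46],-.157)
for t in('gauge_grip','rest'):print(t,ctrl.search_frame(t,p)[:2])
u=np.array([np.cos(-.157),np.sin(-.157)]);v=np.array([-u[1],u[0]]);g=np.array([526.3,167.2])
for n,a,b,z in(('tailL',45,8,68),('tailR',45,-8,68),('handL',-35,8,68),('handR',-35,-8,68),('tip',-113,0,60)):print(n,proj(p,[*(g+a*u+b*v),z]).round(0))
E
```

```text
tcp [442.6  37.2 212.5] rpy [-3.036 -0.011  0.012] w 55.0 F [ 0.4 -0.3 -0.7] t 9.75 | shift [  8.35 -11.07  18.  ] spin 0.169
gauge_grip [{'bbox': [0.0, 23.9, 25.3, 177.7], 'score': 0.56}]
rest [{'bbox': [0.6, 23.3, 76.2, 169.0], 'score': 0.97}]
tailL [132.  21.]
tailR [152.  24.]
handL [128. 125.]
handR [146. 128.]
tip [137. 211.]
```

View pics/w4.png

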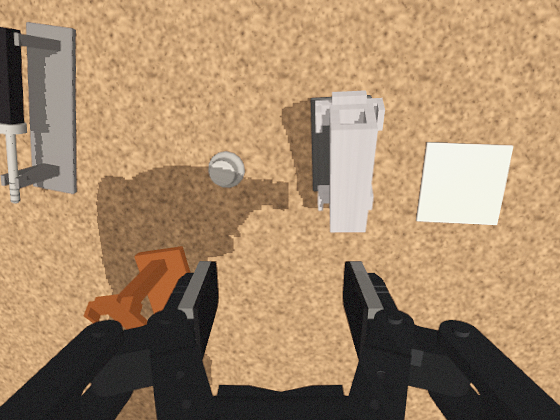

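The move fell short and the tool has tilted 6° in roll, so I check the joints.

```bash
python3 - <<'E'
from h import *
s=ctrl.state();print(s['qpos'].round(3),s['joint_vel'].round(3),s['torque'].round(2),s['wrist_force'].round(1),s['eef_rot'].round(3),s['joint_torque'].round(1))
E
```

```text
[ 0.011  0.098 -0.241  1.221  0.105  3.141] [-0.002 -0.003  0.004 -0.     0.001 -0.001] [-0.12  0.01 -0.01] [-0.  -0.6 -0.3] [-3.036 -0.012  0.012] [  0.1 -41.7  34.   -0.1   0.4   0. ]
```

Call:
carry_out(commands=[[5.5,0,-3,0,0]])

```text
clock: 9.98
tool_pos: [442.6, 50.4, 216.2]
eef_rot: [-3.023, -0.012, 0.032]
wrist_force: [-0.2, 0.9, 0.1]
width: 54.9
```

```bash
python3 - <<'E'
from h import *
s=ctrl.state();print(s['tool_pos'],s['qpos'].round(3),s['joint_vel'].round(3),s['eef_rot'].round(3),s['clock'])
E
```

```text
[442.61189981  50.39448332 216.22137974] [ 0.031  0.098 -0.233  1.228  0.119  3.141] [0.182 0.002 0.07  0.065 0.12  0.001] [-3.023 -0.012  0.032] 9.975
```

Joint 6 is at its upper limit (3.141), and that tilted the tool about its roll axis through joint 5. The grasp works equally well with a half turn, so I unwind joint 6 (negative spin). I run it to the opposite limit, where the mirrored push takes the tilt out again.

Call:
carry_out(commands=[[5.5,0,-3,0,-0.187],[5.5,0,-3,0,-0.187],[5.5,0,0,0,-0.187],[5.5,0,0,0,-0.187],[5.5,0,0,0,-0.187],[5.5,0,0,0,-0.187],[5.5,0,0,0,-0.187],[5.5,0,0,0,-0.187],[5.5,0,0,0,-0.187],[5.5,0,0,0,-0.187]])

```text
clock: 11.22
tool_pos: [434.0, 118.0, 228.1]
eef_rot: [3.087, -0.116, 1.918]
wrist_force: [-1.0, 0.4, -0.2]
width: 55.0
```

```bash
python3 - <<'E'
from h import *
s=ctrl.state();print(s['tool_pos'],s['qpos'].round(3),s['eef_rot'].round(3),s['clock'])
E
```

```text
[433.95529589 117.99564785 228.10737756] [ 0.182  0.082 -0.221  1.233  0.123  1.411] [ 3.087 -0.116  1.918] 11.225
```

Call:
carry_out(commands=[[5.5,0,0,0,-0.187],[5.5,0,0,0,-0.187],[5.5,0,0,0,-0.187],[5.5,0,0,0,-0.187],[5.5,0,0,0,-0.187],[5.5,0,0,0,-0.187],[5.5,0,0,0,-0.187],[5.5,0,0,0,-0.187],[5.5,0,0,0,-0.187],[5.5,0,0,0,-0.187]])

```text
clock: 12.48
tool_pos: [432.8, 124.3, 232.6]
eef_rot: [3.043, 0.093, -2.498]
wrist_force: [0.5, -0.5, -0.6]
width: 55.2
```

Call:
carry_out(commands=[[5.5,0,0,0,-0.187],[5.5,0,0,0,-0.187],[5.5,0,0,0,-0.187],[5.5,0,0,0,-0.187],[5.5,0,0,0,-0.187],[5.5,0,0,0,-0.187],[5.5,0,0,0,-0.187],[5.5,0,0,0,-0.187],[5.5,0,0,0,-0.187],[5.5,0,0,0,-0.187]])

```text
clock: 13.72
tool_pos: [431.6, 130.6, 237.1]
eef_rot: [-3.015, 0.067, -0.615]
wrist_force: [-1.0, -0.1, -0.3]
width: 55.0
```

```bash
python3 - <<'E'
from h import *
s=ctrl.state();print(s['tool_pos'],s['qpos'].round(3),s['eef_rot'].round(3),s['clock'])
E
```

```text
[431.58161625 130.63292786 237.08355466] [ 0.202  0.071 -0.212  1.241  0.136 -2.318] [-3.015  0.067 -0.615] 13.725
```

Call:
carry_out(commands=[[5.5,0,0,0,-0.187],[5.5,0,0,0,-0.187],[5.5,0,0,0,-0.187],[5.5,0,0,0,-0.187],[5.5,0,3,0,-0.1],[5.5,0,4,0,-0.1],[5.5,0,4,0,0],[5.5,0,4,0,0]])

```text
clock: 14.72
tool_pos: [437.2, 99.8, 225.3]
eef_rot: [-3.095, -0.066, 0.192]
wrist_force: [-0.1, 0.6, -0.0]
width: 55.2
```

```bash
python3 - <<'E'
from h import *
s=ctrl.state();print(s['tool_pos'],s['qpos'].round(3),s['eef_rot'].round(3),s['clock'])
E
```

```text
[437.18559214  99.79229298 225.28646755] [ 0.193  0.059 -0.25   1.196  0.047 -3.141] [-3.095 -0.066  0.192] 14.725
```

Call:
carry_out(commands=[[5.5,0,4,0,0],[5.5,0,3,0,0],[5.5,0,0,0,0]])

```text
clock: 15.1
tool_pos: [444.6, 66.4, 222.5]
eef_rot: [-3.126, -0.065, 0.137]
wrist_force: [-0.0, 0.1, 0.0]
width: 54.9
```

```bash
python3 - <<'E'
from h import *
s=ctrl.state();print(s['tool_pos'],s['qpos'].round(3),s['eef_rot'].round(3),s['clock'])
E
```

```text
[444.57035062  66.42682774 222.45181254] [ 0.138  0.063 -0.253  1.19   0.016 -3.141] [-3.126 -0.065  0.137] 15.1
```

Call:
carry_out(commands=[[5.5,0,0,0,0.187],[5.5,0,0,0,0.187],[5.5,0,0,0,0.187],[5.5,0,0,0,0.187],[5.5,0,0,0,0.187],[5.5,0,0,0,0.187],[5.5,0,0,0,0.187],[5.5,0,0,0,0.187],[5.5,0,0,0,0.187],[5.5,0,0,0,0.187]])

```text
clock: 16.35
tool_pos: [444.8, 66.9, 223.0]
eef_rot: [-3.085, 0.038, -1.741]
wrist_force: [-0.4, -0.4, -0.1]
width: 54.9
```

Call:
carry_out(commands=[[5.5,0,0,0,0.187],[5.5,0,0,0,0.187],[5.5,0,0,0,0.187],[5.5,0,0,0,0.187],[5.5,0,0,0,0.187],[5.5,0,0,0,0.187],[5.5,0,0,0,0.187],[5.5,0,0,0,0.187]])

```text
clock: 17.35
tool_pos: [444.9, 67.7, 223.4]
eef_rot: [3.105, 0.058, 3.04]
wrist_force: [-0.7, -0.3, 0.1]
width: 54.9
```

```bash
python3 - <<'E'
from h import *
s=ctrl.state();print(s['qpos'].round(3));rel([526.3,167.2,140],2.985)
E
```

```text
[ 0.136  0.063 -0.25   1.192  0.022  0.237]
tcp [444.9  67.7 223.4] rpy [3.105 0.058 3.04 ] w 54.9 F [-0.7 -0.3  0.1] t 17.35 | shift [-6.6  10.39  9.13] spin 0.055
```

The pose is level again. The gauge prediction in that view was 130 px off because I had forgotten the crop's 300 px offset in the collage. I recompute from the same pixels.

```bash
python3 - <<'E'
from h import *
p=cam('top')
h=lambda x,y,z:atz(p,(110+(x-300)/5-.4,180+y/5-.4),z)[:2]
t=(h(415,80,68)+h(462,84,68))/2;c=(h(388,265,68)+h(432,268,68))/2
d=t-c;L=np.linalg.norm(d);u=d/L;g=c+u*(35/80*L);yaw=np.arctan2(u[1],u[0]);print(t,c,L,g,yaw)
rel([*g,150],yaw+np.pi)
E
```

```text
[570.26093831 285.11874914] [493.54735819 296.6233619 ] 77.57144764162916 [527.10954949 291.59009382] -0.14885904142273074
tcp [444.9  67.7 223.4] rpy [3.104 0.058 3.031] w 54.9 F [ 0.1  0.1 -0.3] t 17.4 | shift [-5.27 22.85  8.52] spin 0.038
```

Call:
carry_out(commands=[[5.5,-2,4,0,0.03],[5.5,-2.5,5,0,0.01],[5.5,-2.5,5,0,0],[5.5,-2,5,1,0],[5.5,-1,3,1,0],[5.5,0,0,0,0],[5.5,0,0,0,0]])

```text
clock: 18.27
tool_pos: [578.5, 279.0, 217.2]
eef_rot: [3.102, 0.057, 3.008]
wrist_force: [0.8, 0.2, 1.4]
width: 54.7
```

```bash
python3 - <<'E'
from h import *
p=cam('wrist','w5');rel([527.1,291.6,150],2.993)
for t in('gauge_grip','rest'):print(t,ctrl.search_frame(t,p)[:2])
y=-.149;u=np.array([np.cos(y),np.sin(y)]);v=np.array([-u[1],u[0]]);g=np.array([527.1,291.6])
for n,a,b,z in(('tailL',45,8,68),('tailR',45,-8,68),('handL',-35,8,68),('handR',-35,-8,68),('tip',-113,0,60)):print(n,proj(p,[*(g+a*u+b*v),z]).round(0))
E
```

```text
tcp [578.5 278.8 217.3] rpy [3.102 0.057 3.007] w 54.7 F [ 0.2  0.4 -0.3] t 18.32 | shift [5.64 0.32 6.44] spin 0.014
gauge_grip [{'bbox': [268.3, 0.0, 35.9, 166.8], 'score': 0.61}]
rest [{'bbox': [252.4, 0.0, 59.4, 163.0], 'score': 0.77}]
tailL [289. 167.]
tailR [269. 167.]
handL [291.  64.]
handR [270.  64.]
tip [282. -53.]
```

View pics/w5.png

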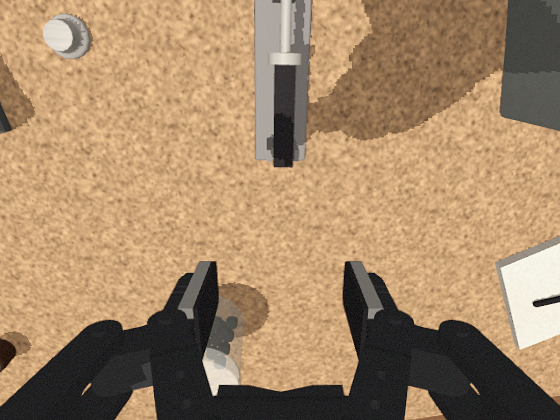

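The handle is at px (273–295, 64–166), about 5 px right of the prediction, so I correct y by +3.5 mm. I descend and grip.

Call:
carry_out(commands=[[5.5,3,0.35,1,0.012],[5.5,2.6,0.3,2,0],[5.5,0,0,4,0],[5.5,0,0,4,0],[5.5,0,0,0,0],[5.5,0,0,0,0]])

```text
clock: 19.18
tool_pos: [531.0, 293.0, 109.1]
eef_rot: [3.095, 0.065, 2.99]
wrist_force: [0.7, 0.7, -0.3]
width: 55.0
```

```bash
python3 - <<'E'
from h import *
rel([527.5,295,46],2.993)
E
```

```text
tcp [531.  293.  109.1] rpy [3.095 0.065 2.99 ] w 55.0 F [ 0.7  0.7 -0.3] t 19.18 | shift [ 0.78 -0.15  6.28] spin -0.003
```

Call:
carry_out(commands=[[5.5,0.4,-0.08,3,0],[5.5,0.4,-0.07,2.3,0],[5.5,0,0,0.9,0],[5.5,0,0,0,0],[1,0,0,0,0],[1,0,0,0,0],[1,0,0,0,0],[1,0,0,0,0],[1,0,0,0,0]], newtons=25)

```text
clock: 20.3
tool_pos: [533.3, 295.8, 56.4]
eef_rot: [3.088, 0.077, 2.987]
wrist_force: [-0.1, -0.7, -0.9]
width: 15.1
```

```bash
python3 - <<'E'
from h import *
rel([527.5,295,46],2.993)
E
```

```text
tcp [533.3 295.8  56.4] rpy [3.088 0.077 2.987] w 15.1 F [-0.1 -0.7 -0.9] t 20.3 | shift [ 0.64 -0.22  0.98] spin -0.006
```

The grip is 10 mm too high, so I reopen, go lower and regrip.

Call:
carry_out(commands=[[4,0,0,0,0],[4,0,0,0,0],[4,0.6,-0.05,0.9,0],[4,0,0,0.3,0],[4,0,0,0.2,0],[1,0,0,0,0],[1,0,0,0,0],[1,0,0,0,0],[1,0,0,0,0]])

```text
clock: 21.42
tool_pos: [528.4, 297.2, 41.4]
eef_rot: [3.087, 0.077, 2.987]
wrist_force: [-1.9, -0.3, -0.3]
width: 15.8
```

```bash
python3 - <<'E'
from h import *
rel([527.5,295,46],2.993)
E
```

```text
tcp [528.4 297.2  41.4] rpy [3.087 0.077 2.987] w 15.8 F [-1.9 -0.3 -0.3] t 21.43 | shift [ 0.01 -0.21 -0.47] spin -0.006
```

Call:
carry_out(commands=[[1,0,0,-1.5,0],[1,0,0,-1.5,0],[1,0,0,-1,0],[1,4,0,0,0],[1,4,0,0,0],[1,3,0,0,0],[1,0,0,0,0],[1,0,0,0,0]])

```text
clock: 22.42
tool_pos: [416.3, 314.8, 80.2]
eef_rot: [3.08, 0.083, 2.987]
wrist_force: [0.7, -0.6, -1.4]
width: 15.8
```

```bash
python3 - <<'E'
from h import *
g=np.array([527,296.5]);u=np.array([np.cos(-.152),np.sin(-.152)])
t=g-122*u
rel([*t+[1.5,0],65],2.99)
E
```

```text
tcp [416.3 314.8  80.2] rpy [3.08  0.083 2.987] w 15.8 F [ 0.7 -0.6 -1.4] t 22.43 | shift [ 0.96 -0.2   1.43] spin -0.003
```

Now I lower the handle's tail onto the front fork to tip the gauge, watching the force.

Call:
carry_out(commands=[[1,0.6,-0.1,1,0],[1,0.5,-0.1,1,0],[1,0,0,0.7,0],[1,0,0,0.4,0],[1,0,0,0.3,0]], newtons=20)

```text
clock: 23.05
tool_pos: [409.0, 316.5, 43.2]
eef_rot: [3.079, 0.082, 2.985]
wrist_force: [-2.9, -0.9, 8.5]
width: 15.7
```

```bash
python3 - <<'E'
from h import *
rel([408,314.8,41.5],2.99)
E
```

```text
tcp [409.  316.5  43.2] rpy [3.079 0.082 2.985] w 15.7 F [-2.9 -0.9  8.5] t 23.05 | shift [ 0.09 -0.2   0.16] spin -0.005
```

Call:
carry_out(commands=[[1,0.1,0,0.25,0],[1,0,0,0.1,0]])

```text
clock: 23.3
tool_pos: [409.2, 316.8, 39.6]
eef_rot: [3.079, 0.083, 2.985]
wrist_force: [-4.0, -1.5, 7.5]
width: 15.6
```

```bash
python3 - <<'E'
from h import *
p=cam('side','s3');rel([408,314.8,41.5],2.99);s=ctrl.state()
g=s['tool_pos']+[-1.5,0,18.6];y=s['eef_rot'][2]-np.pi
for th in(15,20,24,28,32):
    a=np.radians(th);d=np.array([np.cos(y)*np.cos(a),np.sin(y)*np.cos(a),np.sin(a)])
    print(th,'tip',proj(p,g-113*d).round(1),'collar',proj(p,g-43*d).round(1),'tail',proj(p,g+45*d).round(1))
im=cv2.imread('pics/s3.png');print(proj(p,g))
x0,y0=[int(v) for v in proj(p,g)-[70,52]];print(x0,y0)
cv2.imwrite('pics/c4.png',cv2.resize(im[y0:y0+105,x0:x0+140],None,fx=5.5,fy=5.5,interpolation=cv2.INTER_CUBIC))
E
```

```text
tcp [409.3 316.8  39.5] rpy [3.079 0.083 2.985] w 15.5 F [-3.3 -2.7  6.4] t 23.35 | shift [ 0.08 -0.2  -0.22] spin -0.005
15 tip [348.3 349.5] collar [317.1 332.6] tail [278.8 311.6]
20 tip [346.4 351.8] collar [316.5 333.5] tail [279.3 310.6]
24 tip [344.7 353.5] collar [315.9 334.2] tail [279.8 309.8]
28 tip [342.8 354.9] collar [315.3 334.8] tail [280.4 309.2]
32 tip [340.6 356.2] collar [314.5 335.3] tail [281.1 308.5]
[298.27318974 322.30839522]
228 270
```

View pics/c4.png

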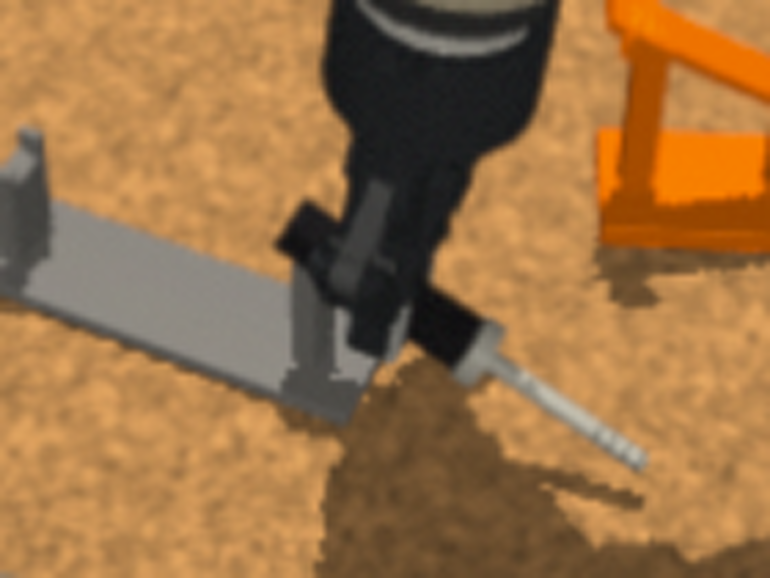

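The tip is at (345,354) px in the full image, which gives a tilt of about 25°, with the tail propped on the front fork. A touch more, then lift away.

Call:
carry_out(commands=[[1,0,0,0.15,0],[1,0,0,0,0]])

```text
clock: 23.6
tool_pos: [409.6, 316.8, 38.0]
eef_rot: [3.079, 0.083, 2.985]
wrist_force: [-4.2, -1.4, 6.1]
width: 15.5
```

```bash
python3 - <<'E'
from h import *
rel([408,314.8,41.5],2.99)
E
```

```text
tcp [409.6 316.8  38. ] rpy [3.079 0.083 2.985] w 15.5 F [-4.2 -1.4  6.1] t 23.6 | shift [ 0.1  -0.2  -0.37] spin -0.005
```

Call:
carry_out(commands=[[1,0,0,-2,0],[1,0,0,-4,0],[1,0,0,-5,0],[1,-4,-2,-5,0],[1,-5,-4,-3,0],[1,-5,-5,0,0],[1,-5,-5,0,0],[1,-4,-4,0,0],[1,0,0,0,-0.1],[1,0,0,0,-0.08]], newtons=40)

```text
clock: 24.85
tool_pos: [579.5, 87.9, 226.4]
eef_rot: [3.099, 0.093, -3.114]
wrist_force: [-1.2, -0.1, -0.7]
width: 15.5
```

```bash
python3 - <<'E'
from h import *
print(ctrl.state()['qpos'].round(2));rel([660,12,200],3.2)
E
```

```text
[0.13 0.27 0.01 1.22 0.03 0.11]
tcp [579.5  87.9 226.4] rpy [ 3.099  0.093 -3.114] w 15.5 F [-1.2 -0.1 -0.7] t 24.85 | shift [-7.56 -7.95  3.02] spin -6.314
```

Call:
carry_out(commands=[[1,-3,-2,0,0],[1,-3,-3,1,-0.03],[1,-2.0,-2.5,1.5,0],[1,0,0,0,0],[1,0,0,0,0]])

```text
clock: 25.48
tool_pos: [667.8, 13.8, 201.3]
eef_rot: [3.102, 0.091, -3.083]
wrist_force: [-1.0, 0.1, -0.5]
width: 15.7
```

```bash
python3 - <<'E'
from h import *
rel([660,12,170],3.2)
p=cam('wrist','w6');s=ctrl.state()
from scipy.spatial.transform import Rotation as R
Rm=R.from_euler('xyz',s['eef_rot']).as_matrix();g=s['tool_pos']-18.6*Rm[:,2]
y=s['eef_rot'][2]-np.pi
for th in(22,27,30):
    a=np.radians(th);d=np.array([np.cos(y)*np.cos(a),np.sin(y)*np.cos(a),np.sin(a)])
    print(th,'tip',(g-113*d).round(1),proj(p,g-113*d).round(1),'collar',proj(p,g-43*d).round(1))
C=np.array([466,.4,97]);c=np.array([np.cos(.06),np.sin(.06),0]);
d=np.r_[c[:2]*np.cos(np.pi/6),.5];n=np.r_[-c[:2]*.5,np.cos(np.pi/6)];l=np.array([-c[1],c[0],0])
for a,b in((14,14),(14,-14),(-14,-14),(-14,14)):print('end corner',a,b,proj(p,C+50*d+a*n+b*l).round(1))
print('centre lo top',proj(p,C-50*d+14*n).round(1))
E
```

```text
tcp [667.8  13.8 201.3] rpy [ 3.102  0.091 -3.083] w 15.7 F [-1.   0.1 -0.5] t 25.48 | shift [ 1.07 -0.25  3.04] spin -6.283
22 tip [561.4   6.9 177.4] [277.4  12.4] collar [279.7 190.4]
27 tip [565.4   7.1 168.5] [276.7  25.1] collar [279.3 190.9]
30 tip [568.3   7.3 163.3] [276.3  32.9] collar [279.2 191.6]
end corner 14 14 [ 303.5 -121.9]
end corner 14 -14 [ 241.3 -123.1]
end corner -14 -14 [244.9 -70.8]
end corner -14 14 [298.3 -70.1]
centre lo top [ 269.8 -277. ]
```

View pics/w6.png

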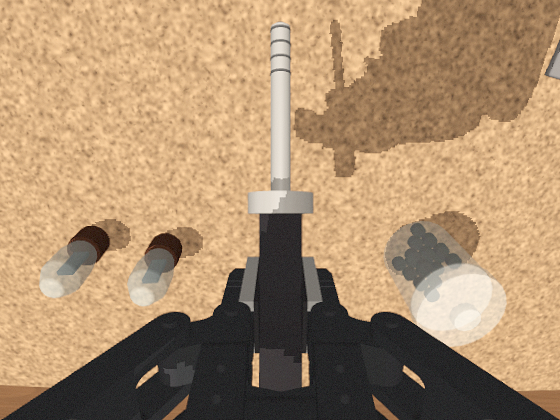

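The tip at (280,23) px matches a tilt of about 27°, with the axis roughly 1–2 mm to the +y side. I get the tube's lateral line from the earlier overhead wrist picture w3, using the camera mount computed from the current pose.

```bash
python3 - <<'E'
from h import *
from scipy.spatial.transform import Rotation as R
s=ctrl.state();p=cam('wrist')
def M(pos,rpy):
    T=np.eye(4);T[:3,:3]=R.from_euler('xyz',rpy).as_matrix();T[:3,3]=pos;return T
X=np.linalg.inv(M(s['tool_pos'],s['eef_rot']))@np.array(p['cam_to_world'])
q=dict(p);q['cam_to_world']=M([394.7,-3.2,218.7],[3.133,-.02,.06])@X
im=cv2.imread('pics/w3.png');hsv=cv2.cvtColor(im,cv2.COLOR_BGR2HSV)
for r in range(14,180,8):
    row=np.where((hsv[r,200:340,1]<45)&(hsv[r,200:340,2]>150))[0]+200
    print(r,row.min() if len(row) else '',row.max() if len(row) else '',len(row),end=' | ')
print()
for C in([466,.4,97],[468,.4,98.2]):
    C=np.array(C);c=np.array([np.cos(.06),np.sin(.06)]);d=np.r_[c*np.cos(np.pi/6),.5];n=np.r_[-c*.5,np.cos(np.pi/6)];l=np.array([-c[1],c[0],0])
    for a in(-50,-25,0,25,50):print(a,[proj(q,C+a*d+14*n+b*l).round(1) for b in(14,-14)])
E
```

```text
14   0 | 22 262 295 34 | 30 246 312 67 | 38 245 312 62 | 46 246 312 59 | 54 246 312 60 | 62 259 304 46 | 70 259 304 46 | 78 259 303 45 | 86 259 303 45 | 94 260 302 43 | 102 260 302 43 | 110 261 301 41 | 118 261 301 41 | 126 261 301 41 | 134 252 306 50 | 142 252 306 50 | 150 252 305 47 | 158 263 299 37 | 166 263 298 36 | 174   0 | 
-50 [array([261.9, 168.3]), array([297.5, 168.2])]
-25 [array([260.8, 142.8]), array([298.8, 142.8])]
0 [array([259.5, 113.6]), array([300.3, 113.6])]
25 [array([258.1,  79.9]), array([302. ,  79.9])]
50 [array([256.4,  40.7]), array([304. ,  40.7])]
-50 [array([262. , 166.1]), array([297.8, 166. ])]
-25 [array([260.9, 140.3]), array([299.1, 140.2])]
0 [array([259.6, 110.7]), array([300.6, 110.7])]
25 [array([258.1,  76.5]), array([302.4,  76.5])]
50 [array([256.4,  36.7]), array([304.4,  36.7])]
```

```bash
python3 - <<'E'
from h import *
rel([621,9.4,162.4],-3.067)
E
```

```text
tcp [667.5  14.2 201.7] rpy [ 3.102  0.092 -3.082] w 15.2 F [-0.6 -0.8 -0.2] t 25.57 | shift [ 5.01 -0.34  3.48] spin -0.015
```

Call:
carry_out(commands=[[1,1.5,-0.1,1.2,-0.016],[1,1.5,-0.1,1.2,0],[1,1,0,0.8,0],[1,0,0,0,0],[1,0,0,0,0]])

```text
clock: 26.2
tool_pos: [629.3, 14.4, 169.0]
eef_rot: [3.103, 0.098, -3.061]
wrist_force: [-0.4, -0.3, -0.9]
width: 15.2
```

```bash
python3 - <<'E'
from h import *
rel([621,9.4,162.4],-3.067)
E
```

```text
tcp [629.3  14.4 169. ] rpy [ 3.103  0.098 -3.061] w 15.2 F [-0.4 -0.3 -0.9] t 26.2 | shift [ 0.93 -0.45  0.55] spin 0.006
```

Call:
carry_out(commands=[[1,0.9,-0.45,0.5,0.006],[1,0,0,0,0],[1,0,0,0,0]])

```text
clock: 26.58
tool_pos: [621.6, 9.3, 163.5]
eef_rot: [3.103, 0.099, -3.067]
wrist_force: [0.4, 0.1, -0.8]
width: 15.4
```

```bash
python3 - <<'E'
from h import *
rel([621,9.4,162.4],-3.067)
from scipy.spatial.transform import Rotation as R
s=ctrl.state();g=s['tool_pos']-18.6*R.from_euler('xyz',s['eef_rot']).as_matrix()[:,2]
a=np.radians(27);y=.06;d=np.array([np.cos(y)*np.cos(a),np.sin(y)*np.cos(a),np.sin(a)])
c=np.array([np.cos(y),np.sin(y)]);D=np.r_[c*np.cos(np.pi/6),.5];n=np.r_[-c*.5,np.cos(np.pi/6)];l=np.array([-c[1],c[0],0]);C=np.array([466,-.3,97])
t=g-113*d;print('tip in tube frame (s,l,n)',[(x@(t-C)).round(1) for x in(D,l,n)])
out=[]
for k in('top','side'):
    p=cam(k,k+'9');im=cv2.imread(f'pics/{k}9.png')
    u,v=proj(p,C+60*D).astype(int);w=40 if k=='top' else 35
    for X,col in((t,(0,0,255)),(C+50*D,(0,255,0))):print(k,proj(p,X).round(1)-[u-w,v-w])
    out.append(cv2.resize(im[v-w:v+w,u-w:u+w],(400,400),interpolation=cv2.INTER_CUBIC))
cv2.imwrite('pics/c5.png',np.hstack(out))
E
```

```text
tcp [621.6   9.3 163.5] rpy [ 3.103  0.099 -3.067] w 15.4 F [ 0.4  0.1 -0.8] t 26.57 | shift [0.06 0.01 0.1 ] spin 0.0
tip in tube frame (s,l,n) [np.float64(63.0), np.float64(-0.5), np.float64(2.5)]
top [40.5 39.9]
top [40.6 45.2]
side [35.2 33.9]
side [39.1 37.3]
```

View pics/c5.png

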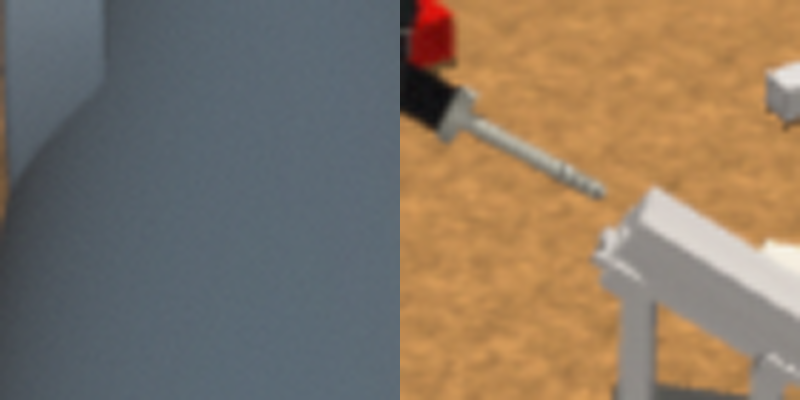

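```bash
python3 - <<'E'
from h import *
y=.06;c=np.array([np.cos(y),np.sin(y)]);D=np.r_[c*np.cos(np.pi/6),.5];n=np.r_[-c*.5,np.cos(np.pi/6)];l=np.array([-c[1],c[0],0]);C=np.array([466,-.3,97])
p=cam('side');o=proj(p,C+60*D).astype(int)-35
for a in(50,-50):
  for b,e in((14,14),(14,-14),(-14,-14),(-14,14)):print(a,'l',b,'n',e,((proj(p,C+a*D+b*l+e*n)-o)*400/70+[400,0]).round(0))
im=cv2.imread('pics/side9.png')[o[1]:o[1]+70,o[0]:o[0]+70]
g=cv2.cvtColor(im,cv2.COLOR_BGR2GRAY);print(g[28:52,32:52])
E
```

```text
50 l 14 n 14 [633. 211.]
50 l 14 n -14 [601. 252.]
50 l -14 n -14 [614. 216.]
50 l -14 n 14 [645. 175.]
-50 l 14 n 14 [825. 328.]
-50 l 14 n -14 [791. 366.]
-50 l -14 n -14 [800. 328.]
-50 l -14 n 14 [834. 290.]
[[143 143 143 143 146 142 138 140 141 142 139 143 145 148 148 152 153 150
  146 143]
 [143 144 147 145 149 151 153 147 144 145 146 141 140 144 149 148 145 146
  142 141]
 [147 146 146 147 147 151 152 153 154 151 150 145 144 142 143 141 137 140
  142 144]
 [154 153 156 148 145 149 152 155 155 155 153 147 145 139 139 136 131 140
  145 147]
 [127 160 170 155 149 143 144 147 149 153 158 161 166 152 136 126 129 143
  151 152]
 [116 131 125 152 152 147 144 143 143 146 152 172 202 194 159 141 139 143
  146 151]
 [141 127 109 127 141 143 147 145 144 146 154 186 207 209 204 184 163 152
  148 149]
 [155 149 140 139 142 142 141 141 145 146 159 193 207 209 209 207 196 174
  155 145]
 [156 155 151 149 152 143 139 142 156 151 170 203 209 211 210 209 210 206
  193 163]
 [148 146 151 156 159 156 148 148 148 150 190 211 212 212 212 211 210 211
  210 205]
 [146 150 155 159 160 155 149 151 144 
[... 452 characters left out ...]
 146 173
  201 212]
 [150 150 170 194 188 161 144 136 136 137 137 137 137 138 138 139 139 141
  151 185]
 [142 133 144 159 174 173 165 148 139 135 135 137 137 136 138 138 138 138
  137 145]
 [147 144 142 139 151 171 193 178 153 139 135 135 136 136 137 136 137 138
  138 137]
 [152 149 147 150 144 143 152 180 182 155 139 135 136 137 136 136 137 137
  137 139]
 [150 152 150 145 140 137 139 146 159 176 148 137 136 136 136 136 137 138
  138 138]
 [146 147 149 140 136 137 137 138 141 145 150 141 138 138 136 138 135 136
  137 137]
 [140 146 153 143 137 136 137 138 137 139 141 139 138 137 137 136 135 135
  135 137]
 [146 146 147 141 138 138 137 137 137 139 139 140 138 138 138 138 136 136
  137 136]]
```

All 12 pictures are used, so I work from numbers now. The tube's edges in the side view lie about 0.8 px below the prediction, so I bring the tip about 2.5 mm lower across the bore and then insert in steps, watching the force.

```bash
cat >> h.py <<'E'
from scipy.spatial.transform import Rotation as R
y_=.06;c_=np.array([np.cos(y_),np.sin(y_)]);D=np.r_[c_*np.cos(np.pi/6),.5];N=np.r_[-c_*.5,np.cos(np.pi/6)];L=np.array([-c_[1],c_[0],0]);C=np.array([466,-.3,97])
def ins(s_to,n_to=0.,l_to=0.,th=27):
    s=ctrl.state();Rm=R.from_euler('xyz',s['eef_rot']).as_matrix();g=s['tool_pos']-18.6*Rm[:,2]
    a=np.radians(th);t=g-113*np.r_[c_*np.cos(a),np.sin(a)]
    S=[x@(t-C) for x in(D,L,N)]
    d=(s_to-S[0])*D+(l_to-S[1])*L+(n_to-S[2])*N
    print('tip s,l,n',np.round(S,1),'shift cm',(Rm.T@d/10).round(2),'spin',round(s['eef_rot'][2]+3.067,3),'F',s['wrist_force'].round(1),'w',round(s['width'],1),'t',round(s['clock'],2))
E
python3 -c "
from h import *
ins(60);ins(40)"
```

```text
tip s,l,n [62.9 -0.4  2.4] shift cm [0.17 0.03 0.34] spin 0.0 F [ 0.6  0.1 -1.5] w 15.5 t 26.73
tip s,l,n [62.9 -0.4  2.4] shift cm [1.99 0.03 1.17] spin 0.0 F [ 0.6  0.1 -1.5] w 15.5 t 26.73
```

Call:
carry_out(commands=[[1,0.17,0.03,0.34,0],[1,0.9,0,0.42,0],[1,0.9,0,0.42,0],[1,0,0,0,0]])

```text
clock: 27.22
tool_pos: [601.2, 8.7, 148.2]
eef_rot: [3.103, 0.098, -3.067]
wrist_force: [1.1, 0.7, -1.3]
width: 15.5
```

```bash
python3 -c "
from h import *
ins(20)"
```

```text
tip s,l,n [37.8  0.2 -0.6] shift cm [ 1.65 -0.02  0.68] spin 0.0 F [ 1.1  0.7 -1.3] w 15.5 t 27.23
```

The tip is 12 mm inside with no contact force. I carry on.

Call:
carry_out(commands=[[1,0.85,0,0.33,0],[1,0.85,0,0.38,0],[1,0.85,0,0.38,0],[1,0,0,0,0]])

```text
clock: 27.72
tool_pos: [575.0, 7.2, 134.1]
eef_rot: [3.103, 0.098, -3.067]
wrist_force: [-0.1, -0.2, -1.5]
width: 15.5
```

```bash
python3 -c "
from h import *
ins(-15);ins(-20)"
```

```text
tip s,l,n [8.  0.2 0.3] shift cm [ 2.08 -0.03  0.98] spin 0.0 F [-0.1 -0.2 -1.5] w 15.5 t 27.73
tip s,l,n [8.  0.2 0.3] shift cm [ 2.53 -0.03  1.18] spin 0.0 F [-0.1 -0.2 -1.5] w 15.5 t 27.73
```

Call:
carry_out(commands=[[1,0.7,0,0.33,0],[1,0.7,0,0.33,0],[1,0.5,0,0.25,0],[1,0.2,0,0.1,0]])

```text
clock: 28.22
tool_pos: [554.1, 6.0, 121.4]
eef_rot: [3.103, 0.098, -3.067]
wrist_force: [0.2, 0.3, -1.5]
width: 15.6
```

```bash
python3 -c "
from h import *
ins(-20)"
```

```text
tip s,l,n [-16.5   0.3  -0.3] shift cm [ 0.33 -0.03  0.12] spin 0.0 F [ 0.2  0.3 -1.5] w 15.6 t 28.23
```

Call:
carry_out(commands=[[1,0.3,0,0.14,0],[1,0.3,0,0.14,0]])

```text
clock: 28.48
tool_pos: [549.3, 5.7, 118.7]
eef_rot: [3.103, 0.101, -3.067]
wrist_force: [0.7, 0.2, 6.0]
width: 15.3
```

```bash
python3 -c "
from h import *
ins(-22)"
```

```text
tip s,l,n [-22.1   0.3  -0.1] shift cm [-0.   -0.03 -0.01] spin 0.0 F [0.7 0.2 6. ] w 15.3 t 28.48
```

Contact starts at s = -22 mm, which is where the collar should stop. I press a little further to confirm.

Call:
carry_out(commands=[[1,0.3,0,0.14,0],[1,0.2,0,0.1,0],[1,0,0,0,0]])

```text
clock: 28.85
tool_pos: [548.3, 5.6, 118.8]
eef_rot: [3.103, 0.11, -3.066]
wrist_force: [-1.6, -0.4, 0.4]
width: 15.6
```

```bash
python3 -c "
from h import *
ins(-22)"
```

```text
tip s,l,n [-23.    0.2   0.5] shift cm [-0.11 -0.03  0.01] spin 0.001 F [-1.6 -0.4  0.4] w 15.6 t 28.85
```

Commanded 5 mm, moved 1 mm: it is stopped. A zero row re-bases the target and so relaxes the push, so I repeat with a sustained push and read the force.

Call:
carry_out(commands=[[1,0.4,0,0.2,0],[1,0.4,0,0.2,0],[1,0.4,0,0.2,0]])

```text
clock: 29.22
tool_pos: [548.2, 5.6, 119.1]
eef_rot: [3.103, 0.135, -3.066]
wrist_force: [5.4, 1.2, 16.5]
width: 15.7
```

```bash
python3 -c "
from h import *
ins(-22)
p=cam('side','s12');im=cv2.imread('pics/s12.png')
for s in(45,50):print(s,proj(p,C+s*D).round(1))
for k in('tube_center','gauge_grip','cradle'):print(k,ctrl.search_frame(k,p)[:2])
"
```

```text
tip s,l,n [-23.4   0.2   1.1] shift cm [-0.17 -0.03  0.04] spin 0.001 F [ 5.4  1.2 16.5] w 15.7 t 29.23
45 [291.7 202.4]
50 [290.1 201.3]
tube_center [{'bbox': [290.5, 196.3, 37.3, 32.3], 'score': 0.75}, {'bbox': [238.3, 153.5, 22.1, 21.5], 'score': 0.61}]
gauge_grip [{'bbox': [260.6, 185.1, 32.8, 26.9], 'score': 0.62}]
cradle [{'bbox': [284.2, 209.7, 35.7, 42.2], 'score': 0.91}, {'bbox': [332.7, 264.2, 53.5, 51.9], 'score': 0.65}]
```

```bash
python3 -c "
from h import *
p=cam('wrist','w7');im=cv2.imread('pics/w7.png');ins(-22)
for s,n in((48,14),(48,8),(-52,14)):print(s,n,proj(p,C+s*D+n*N).round(1))
print('collar top',proj(p,C+48*D+13*N).round(1),'handle start',proj(p,C+56*D+8*N).round(1))
for r in range(100,230,4):
  print(r,[int(im[r,u].mean()) for u in (235,250,262,272,281,290,300,312,326)])
"
```

```text
tip s,l,n [-23.4   0.2   1.1] shift cm [-0.17 -0.03  0.04] spin 0.001 F [ 4.8  1.7 15.6] w 15.4 t 29.48
48 14 [282.3 190.4]
48 8 [281.5 192.1]
-52 14 [281.7 -69.8]
collar top [282.2 190.7] handle start [281.6 213.8]
100 [92, 212, 212, 210, 215, 213, 213, 217, 114]
104 [92, 214, 213, 210, 214, 212, 215, 218, 94]
108 [98, 212, 213, 211, 214, 211, 214, 216, 94]
112 [98, 213, 214, 211, 214, 212, 213, 217, 92]
116 [91, 213, 213, 211, 215, 213, 213, 217, 80]
120 [96, 213, 213, 212, 215, 211, 214, 217, 119]
124 [92, 213, 212, 213, 214, 213, 214, 218, 114]
128 [91, 214, 213, 210, 217, 215, 214, 217, 106]
132 [83, 214, 214, 212, 215, 214, 215, 218, 90]
136 [84, 214, 214, 212, 214, 214, 214, 218, 96]
140 [149, 213, 213, 214, 216, 212, 216, 217, 94]
144 [164, 213, 213, 213, 214, 215, 215, 218, 98]
148 [149, 215, 215, 214, 215, 215, 216, 218, 106]
152 [139, 214, 215, 214, 217, 215, 216, 218, 101]
156 [222, 215, 212, 215, 216, 214, 216, 219, 141]
160 [218, 214, 216, 215, 216, 214, 214, 221, 142]
164 [219, 216, 213, 215, 215, 216, 217, 162, 142]
168 [219, 217, 215, 215, 217, 215, 204, 167, 139]
172 [219, 216, 216, 216, 217, 216, 155, 165, 137]
176 [219, 217, 214, 216, 218, 215, 161, 162, 136]
180 [219, 216, 215, 215, 217, 178, 162, 164, 135]
184 [219, 217, 216, 215, 218, 161, 163, 166, 134]
188 [219, 187, 186, 188, 192, 135, 136, 137, 123]
192 [219, 159, 186, 196, 149, 138, 126, 102, 126]
196 [157, 161, 186, 194, 148, 136, 130, 100, 107]
200 [135, 159, 186, 192, 149, 136, 126, 97, 84]
204 [159, 160, 186, 131, 147, 138, 126, 99, 93]
208 [146, 159, 186, 134, 150, 137, 123, 97, 102]
212 [155, 159, 194, 140, 152, 139, 127, 98, 151]
216 [160, 145, 45, 35, 35, 33, 30, 146, 133]
220 [147, 162, 46, 30, 32, 32, 16, 173, 132]
224 [154, 155, 45, 39, 36, 30, 20, 158, 160]
228 [143, 147, 39, 40, 39, 35, 28, 139, 133]
```

The tube's top face runs to row 188 and the collar spans rows 190–214 with no gap, so the collar is flush on the tube's end under about 17 N. Now I withdraw along the axis.

```bash
python3 -c "
from h import *
ins(-10,1.1);ins(70,1.1)"
```

```text
tip s,l,n [-23.4   0.2   1.1] shift cm [-1.24 -0.02 -0.51] spin 0.001 F [ 4.8  1.7 15.6] w 15.4 t 29.48
tip s,l,n [-23.4   0.2   1.1] shift cm [-8.64 -0.01 -3.55] spin 0.001 F [ 4.8  1.7 15.6] w 15.4 t 29.48
```

Call:
carry_out(commands=[[1,-0.4,0,-0.16,0],[1,-0.8,0,-0.33,0],[1,-0.8,0,-0.33,0],[1,-0.8,0,-0.33,0]])

```text
clock: 29.98
tool_pos: [574.2, 7.2, 133.8]
eef_rot: [3.103, 0.131, -3.066]
wrist_force: [0.2, 0.3, -1.0]
width: 15.4
```

```bash
python3 -c "
from h import *
ins(70,1.1)"
```

```text
tip s,l,n [6.5 0.2 0.7] shift cm [-5.85 -0.02 -2.46] spin 0.001 F [ 0.2  0.3 -1. ] w 15.4 t 29.98
```

Call:
carry_out(commands=[[1,-1.1,0,-0.46,0],[1,-1.1,0,-0.46,0],[1,-1.2,0,-0.5,0],[1,-1.5,0,-0.6,0],[1,-2,0,-0.8,0],[1,-1,0,-0.5,0],[1,0,0,-3,0]])

```text
clock: 30.85
tool_pos: [649.6, 10.5, 207.4]
eef_rot: [3.103, 0.127, -3.066]
wrist_force: [-0.1, 0.5, -1.3]
width: 15.3
```

```bash
python3 -c "
from h import *
ins(70,1.1);print(ctrl.state()['qpos'].round(2))
p=cam('side')
for k in('tube_center','gauge_grip','cradle'):print(k,ctrl.search_frame(k,p)[:2])
rel([540,-121,160],-3.067)
"
```

```text
tip s,l,n [108.8  -1.   26.7] shift cm [ 2.59 -0.02  3.86] spin 0.001 F [-0.1  0.5 -1.3] w 15.3 t 30.85
[-0.01  0.37  0.1   1.18  0.05 -0.08]
tube_center [{'bbox': [287.2, 196.1, 39.9, 33.3], 'score': 0.84}, {'bbox': [317.5, 202.9, 28.5, 26.7], 'score': 0.73}]
gauge_grip [{'bbox': [214.4, 147.7, 64.0, 36.5], 'score': 0.79}, {'bbox': [216.8, 160.8, 9.2, 31.6], 'score': 0.26}]
cradle [{'bbox': [284.9, 206.2, 39.1, 46.1], 'score': 0.8}, {'bbox': [336.1, 264.6, 45.2, 50.8], 'score': 0.6}]
tcp [650.   10.4 209.1] rpy [ 3.103  0.132 -3.066] w 15.5 F [-0.8 -0.  -1.9] t 31.05 | shift [ 12.51 -12.39   2.82] spin 0.001
```

The gauge is out and the tube stayed on the cradle. To level it I lay the rod diagonally across the front fork's prongs (z≈62) and press down, so that it pivots back. The forks are fixed and that spot is clear.

```bash
cat >> h.py <<'E'
def gr(G,psi):
    "shift to bring the gauge axis point at the grip to G, gauge yaw psi (tool yaw psi+pi)"
    s=ctrl.state();Rm=R.from_euler('xyz',s['eef_rot']).as_matrix();g=s['tool_pos']-18.6*Rm[:,2]
    y=s['eef_rot'][2]-np.pi;print('grip',g.round(1),'yaw',round((y+np.pi)%(2*np.pi)-np.pi,3),'shift',(Rm.T@(np.array(G)-g)/10).round(2),'spin',round((y-psi+np.pi)%(2*np.pi)-np.pi,3),'F',s['wrist_force'].round(1),'rpy',s['eef_rot'].round(3),'t',round(s['clock'],2))
E
python3 -c "
from h import *
gr([487.5,240.7,190],-.95)"
```

```text
grip [647.6   9.5 227.5] yaw 0.076 shift [14.59 24.17  2.78] spin 1.026 F [-0.8 -0.  -1.9] rpy [ 3.103  0.132 -3.066] t 31.05
```

Call:
carry_out(commands=[[1,0,4,0,0],[1,2.5,5,0,0],[1,3.5,5,0,0],[1,3.5,5,0,0],[1,3.0,4,0,0],[1,0,0,0,0.18],[1,0,0,0,0.18],[1,0,0,0,0.18],[1,0,0,0,0.18],[1,0,0,0,0.18]])

```text
clock: 32.3
tool_pos: [498.9, 235.9, 189.3]
eef_rot: [3.027, 0.043, 2.29]
wrist_force: [-0.9, 0.4, -2.2]
width: 15.0
```

```bash
python3 -c "
from h import *
gr([487.5,240.7,135],-.95);print(ctrl.state()['qpos'].round(2))"
```

```text
grip [496.8 235.1 207.8] yaw -0.851 shift [ 1.34 -1.15  7.14] spin 0.099 F [-0.9  0.4 -2.2] rpy [3.027 0.043 2.29 ] t 32.3
[ 0.45  0.21 -0.17  1.07 -0.01  1.3 ]
```

```bash
python3 -c "
from h import *
gr([494,246,125],-.85);gr([494,246,66],-.85)"
```

```text
grip [496.8 235.1 207.8] yaw -0.851 shift [ 1.36 -0.44  8.23] spin -0.001 F [-0.9  0.4 -2.2] rpy [3.027 0.043 2.29 ] t 32.3
grip [496.8 235.1 207.8] yaw -0.851 shift [ 1.61 -1.11 14.09] spin -0.001 F [-0.9  0.4 -2.2] rpy [3.027 0.043 2.29 ] t 32.3
```

Call:
carry_out(commands=[[1,0.7,-0.2,3,0],[1,0.6,-0.2,3,0],[1,0.1,0,2,0],[1,0,0,0,0],[1,0,0,0,0]], newtons=25)

```text
clock: 32.92
tool_pos: [493.7, 246.7, 103.4]
eef_rot: [3.032, 0.041, 2.288]
wrist_force: [-0.2, -1.0, -1.3]
width: 15.2
```

```bash
python3 -c "
from h import *
gr([494,246,66],-.85)"
```

```text
grip [491.7 245.9 121.9] yaw -0.854 shift [ 0.09 -0.43  5.58] spin -0.004 F [-0.2 -1.  -1.3] rpy [3.032 0.041 2.288] t 32.92
```

Call:
carry_out(commands=[[1,0,-0.1,1.2,0],[1,0,-0.1,1.0,0],[1,0,-0.1,1.0,0],[1,0,-0.1,0.6,0]])

```text
clock: 33.42
tool_pos: [498.2, 246.8, 66.2]
eef_rot: [3.024, 0.043, 2.286]
wrist_force: [2.0, 0.1, 4.4]
width: 15.4
```

```bash
python3 -c "
from h import *
gr([494,246,66],-.85)"
```

```text
grip [496.  246.   84.7] yaw -0.855 shift [ 0.21 -0.37  1.83] spin -0.005 F [2.  0.1 4.4] rpy [3.024 0.043 2.286] t 33.42
```

Contact, and it is pivoting at about 6 N. I continue to the level height.

Call:
carry_out(commands=[[1,0.1,-0.1,0.7,0],[1,0.1,-0.1,0.5,0],[1,0,0,0.4,0],[1,0,0,0.25,0]])

```text
clock: 33.92
tool_pos: [498.0, 247.9, 46.6]
eef_rot: [3.023, 0.043, 2.286]
wrist_force: [2.0, -0.6, 4.3]
width: 15.4
```

```bash
python3 -c "
from h import *
gr([494,246,66],-.85)
p=cam('side','s20');s=ctrl.state();Rm=R.from_euler('xyz',s['eef_rot']).as_matrix();g=s['tool_pos']-18.6*Rm[:,2];y=s['eef_rot'][2]-np.pi
for th in(-6,0,6,12,20):
    a=np.radians(th);d=np.array([np.cos(y)*np.cos(a),np.sin(y)*np.cos(a),np.sin(a)]);print(th,[proj(p,g-k*d).round(1).tolist() for k in(113,80,43,-45)])
print(ctrl.search_frame('gauge_grip',p)[:2])
im=cv2.cvtColor(p['frame'],cv2.COLOR_RGB2GRAY);u,v=proj(p,g-100*d).astype(int)
print(u-12,v-14);print(im[v-14:v+10,u-12:u+14])
"
```

```text
grip [495.8 247.   65. ] yaw -0.856 shift [ 0.04 -0.19 -0.12] spin -0.006 F [ 2.  -0.6  4.3] rpy [3.023 0.043 2.286] t 33.92
-6 [[289.6, 320.6], [282.6, 310.2], [275.1, 299.2], [259.0, 275.4]]
0 [[289.7, 324.6], [282.7, 313.0], [275.1, 300.7], [258.8, 273.8]]
6 [[289.5, 328.1], [282.6, 315.5], [275.1, 302.0], [258.8, 272.4]]
12 [[289.1, 331.0], [282.3, 317.6], [275.0, 303.2], [258.9, 271.1]]
20 [[288.1, 334.1], [281.7, 319.9], [274.7, 304.5], [259.1, 269.7]]
[{'bbox': [256.5, 273.5, 35.2, 55.9], 'score': 0.62}, {'bbox': [300.7, 264.8, 9.9, 11.2], 'score': 0.56}]
273 314
[[ 79  79  78  80  83  88  90  91  99 114 115 110  95  76  76  74  81  87
   88  84  84  80  80  80  86 113]
 [ 81  81  80  84  85  87  88  92  92 104 113 111  94  75  76  73  84  86
   85  83  84  83  80  80  84  91]
 [ 85  85  83  85  88  87  90  91  88  87 101 102 102  92  80  73  87  86
   82  84  87  88  83  84  87  87]
 [ 91  89  84  86  87  89  93  92  82  76  85 101 109  92  78  69  85  86
   83  86  94  95  92  98  96 103]
 [ 84  86  83  85  86  90  91  88  79  77  80 105 100  91  95  76  84  86
   91  99 132
[... 1393 characters left out ...]
70  73  74
   74  73  74  74  74  73  75  75]
 [ 76  73  74  76  74  74  74  74  78  79  78  78  70  65  67  74  73  75
   74  74  74  74  74  74  76  71]
 [ 74  73  74  75  75  76  75  73  77  79  78  78  69  66  71  74  73  75
   74  74  73  73  74  73  75  75]
 [ 75  75  75  76  74  75  76  74  78  77  78  79  69  67  72  75  75  75
   75  73  71  75  73  74  72  83]
 [ 73  74  74  75  77  75  75  75  78  78  78  77  69  72  73  74  73  74
   74  73  75  74  75  75  79  86]
 [ 76  76  75  76  75  75  75  74  76  77  77  77  73  73  74  75  75  73
   75  74  74  75  75  74  86  84]
 [ 75  74  74  75  75  76  75  75  73  75  75  75  75  74  75  75  74  75
   74  74  74  75  75  78  88  82]]
```

The rod's end shows at about (289.5,324.7) px against (289.7,324.6) predicted for level, so it is level to within about 2°. I lift, then cross to the tile at the same yaw, well above the tube.

Call:
carry_out(commands=[[1,0,0,-1.5,0],[1,0,0,-3,0],[1,0,0,-4,0],[1,0,0,-4,0],[1,0,0,-2,0],[1,-2,-1.7,0,0],[1,-3.5,-2.9,0,0],[1,-3.5,-2.9,0,0]], newtons=40)

```text
clock: 35.02
tool_pos: [477.9, 122.4, 194.1]
eef_rot: [3.031, 0.041, 2.294]
wrist_force: [0.6, -0.7, -1.0]
width: 15.3
```

```bash
python3 -c "
from h import *
gr([512,-206.4,190],-.855)"
```

```text
grip [475.8 121.6 212.6] yaw -0.847 shift [-26.86 -19.26   1.24] spin 0.008 F [ 0.6 -0.7 -1. ] rpy [3.031 0.041 2.294] t 35.02
```

Call:
carry_out(commands=[[1,-4,-2.8,0,0],[1,-4,-2.8,0,0],[1,-4,-2.8,0,0],[1,-4,-2.8,0,0],[1,-4,-2.8,0,0],[1,-2.5,-1.8,0,0],[1,0,0,0,0],[1,0,0,0,0]])

```text
clock: 36.02
tool_pos: [503.9, -160.1, 190.4]
eef_rot: [3.032, 0.038, 2.294]
wrist_force: [-0.8, 0.5, -1.3]
width: 15.5
```

```bash
python3 -c "
from h import *
gr([512,-206.4,106],-.855)"
```

```text
grip [ 501.9 -160.9  208.9] yaw -0.848 shift [-3.68 -3.38 10.13] spin 0.007 F [-0.8  0.5 -1.3] rpy [3.032 0.038 2.294] t 36.02
```

Call:
carry_out(commands=[[1,-1.9,-1.7,2,0],[1,-1.8,-1.7,3,0],[1,0,0,3,0],[1,0,0,1.5,0],[1,0,0,0,0],[1,0,0,0,0],[1,0,0,0,0]])

```text
clock: 36.9
tool_pos: [514.1, -200.0, 95.4]
eef_rot: [3.031, 0.04, 2.303]
wrist_force: [0.5, -0.6, -0.8]
width: 15.4
```

```bash
python3 -c "
from h import *
gr([512,-206.4,106],-.855)
s=ctrl.state();Rm=R.from_euler('xyz',s['eef_rot']).as_matrix();g=s['tool_pos']-18.6*Rm[:,2];y=s['eef_rot'][2]-np.pi
for k in('side','top','wrist'):
  p=cam(k,'f_'+k)
  for th in(-8,0,8):
    a=np.radians(th);d=np.array([np.cos(y)*np.cos(a),np.sin(y)*np.cos(a),np.sin(a)]);print(k,th,(g-113*d).round(0),[proj(p,g-j*d).round(1).tolist() for j in(113,43)])
  print(ctrl.search_frame('gauge_grip',p)[:2],ctrl.search_frame('tube_center',p)[:3],ctrl.search_frame('tile_top',p)[:1])
im=cv2.cvtColor(p['frame'],cv2.COLOR_RGB2GRAY)
u=int(proj(p,g-100*d)[0])
for r in range(0,110,6):print(r,im[r,250:312:4])
"
```

```text
grip [ 512.1 -200.8  113.8] yaw -0.838 shift [-0.38 -0.46  0.75] spin 0.017 F [ 0.5 -0.6 -0.8] rpy [3.031 0.04  2.303] t 36.9
side -8 [ 437. -118.  130.] [[327.6, 178.0], [314.6, 168.9]]
side 0 [ 436. -117.  114.] [[327.5, 183.1], [314.6, 170.8]]
side 8 [ 437. -118.   98.] [[326.9, 187.7], [314.4, 172.5]]
[{'bbox': [306.0, 161.2, 22.9, 25.4], 'score': 0.52}] [{'bbox': [241.1, 155.2, 19.7, 17.1], 'score': 0.76}, {'bbox': [289.6, 200.5, 38.3, 26.3], 'score': 0.67}, {'bbox': [314.7, 170.4, 24.4, 15.6], 'score': 0.65}] [{'bbox': [283.3, 201.6, 42.1, 33.2], 'score': 0.66}]
top -8 [ 437. -118.  130.] [[335.4, 257.9], [360.1, 233.9]]
top 0 [ 436. -117.  114.] [[333.9, 258.0], [359.4, 234.1]]
top 8 [ 437. -118.   98.] [[333.3, 257.4], [359.1, 234.0]]
[{'bbox': [335.5, 218.6, 41.3, 42.9], 'score': 0.7}] [{'bbox': [393.8, 96.2, 44.4, 48.2], 'score': 0.76}, {'bbox': [267.3, 222.4, 15.1, 47.4], 'score': 0.61}] [{'bbox': [309.9, 234.9, 40.5, 40.1], 'score': 0.59}]
wrist -8 [ 437. -118.  130.] [[291.4, -41.7], [284.7, 204.5]]
wrist 0 [ 436. -117.  114.] [[283.8, -30.3], [282.6, 197.4]]
wrist 8 [ 4
[... 872 characters left out ...]
187 188]
54 [191 192 190 193 194 134 151 156 158 151 143 169 190 189 188 188]
60 [191 189 190 188 190 134 150 156 158 147 140 177 189 188 189 188]
66 [192 190 191 190 192 132 149 155 157 150 138 177 189 186 188 189]
72 [190 190 188 190 193 135 146 155 159 147 140 171 188 186 183 121]
78 [191 188 191 190 191 136 149 156 156 146 140 181 188 152 120 122]
84 [190 188 190 190 190 137 148 156 157 148 141 180 103 118 129 125]
90 [189 190 189 188 187 134 150 154 159 148 140 121 127 122 118 125]
96 [189 187 189 188 190 135 149 156 156 148 139 113 113 128 105 122]
102 [189 190 187 189 188 134 148 154 157 148 142 115 123 120 117 133]
108 [191 189 188 188 188 134 149 155 156 148 138 125 105 118 124 120]
```

```bash
python3 -c "
from h import *
im=cv2.imread('pics/f_side.png');g=cv2.cvtColor(im,cv2.COLOR_BGR2GRAY);s=cv2.cvtColor(im,cv2.COLOR_BGR2HSV)[...,1]
print('cols 308-333');
for r in range(160,194):print(r,s[r,308:334])
"
```

```text
cols 308-333
160 [ 41   0  36  23  13  12  11  94 144 148 146 150 149 149 145 147 147 146
 147 147 145 146 146 147 147 147]
161 [ 17  27  14  24  26  18  24 104 146 147 146 148 148 145 147 147 148 148
 145 148 147 146 146 144 148 145]
162 [  9  14  27  13  19  19  26 121 147 147 146 147 148 146 145 147 145 145
 146 149 145 149 146 146 148 146]
163 [ 21  28  16  33   8  13  62 139 147 146 146 145 148 148 146 148 149 146
 147 145 146 146 147 146 147 148]
164 [ 33   0  30  13  33  14  92 141 145 147 146 147 148 146 147 147 148 146
 146 148 143 148 147 146 145 147]
165 [ 43  68  13  40  27  18  65 127 140 145 145 146 146 147 146 147 148 147
 148 148 147 148 149 144 147 147]
166 [ 28  30  12  14  26  27  30  55  73 125 144 147 147 145 147 148 146 146
 148 146 148 146 149 146 147 146]
167 [ 48  17  24  24  26  26  28  31  32  61 123 145 146 146 146 149 148 147
 146 147 146 148 148 148 147 146]
168 [ 38  24  31  26  28  28  26  28  26  30  67 139 147 146 148 147 148 147
 146 145 147 149 149 147 147 147]
169 [127  26  26  25  28  24  26  27  26  26  50 138 147 148 146 146 147 148
 149 146 14
[... 1986 characters left out ...]

 147 146 148 150 148 147 147 147]
188 [148 148 146 147 146 147 146 147 147 148 148 148 148 146 148 147 148 147
 146 146 147 149 147 148 149 146]
189 [149 146 147 148 145 148 148 147 146 145 146 147 146 147 148 145 145 147
 147 149 145 146 146 146 145 149]
190 [148 147 147 148 147 146 146 147 146 147 149 146 148 148 148 147 146 145
 146 148 147 146 147 146 146 148]
191 [147 144 146 146 147 147 147 146 146 149 146 147 147 149 145 146 146 147
 147 146 149 149 147 148 148 146]
192 [147 146 146 148 147 147 146 147 146 148 148 147 146 148 145 147 146 148
 148 148 147 148 148 150 148 149]
193 [145 148 147 146 148 146 147 148 147 148 147 146 145 146 146 148 148 149
 149 146 147 148 147 146 148 148]
```

```bash
python3 -c "
from h import *
a,b=[cv2.cvtColor(cv2.imread('pics/'+n+'.png'),cv2.COLOR_BGR2GRAY).astype(np.float32)[205:250,284:316] for n in('side9','f_side')]
print('tube/cradle shift',cv2.phaseCorrelate(a,b),np.abs(a-b).mean())
s=ctrl.state();print(s['joint_vel'].round(3),s['width'],s['wrist_force'].round(1),s['clock'])
print(ctrl.close_job())"
```

```text
tube/cradle shift ((-0.3325869249479716, 0.5885473128960399), 0.7549893048074511) 8.006945
[ 0.     0.001 -0.001  0.001  0.001 -0.001] 14.924520660598391 [ 0.4 -0.1 -1.3] 37.5
the job is handed in; nothing more can be done
None
```

The job is handed in at 37.5 s of the 54 s allowed; no verdict was given.

**Tube:** I gripped the larger silver tube, pressed it against the ramp's high end so it turned to the slope between the tabs, and let go. The side and wrist pictures showed it seated.

**Gauge:** I took it from the rest and tipped it to about 27° by pressing its tail on the front fork. I pushed it into the tube until it stopped within 1.5 mm of the expected depth, under about 17 N. The wrist picture showed no gap at the collar. I then drew it right out, levelled it by pressing the rod across the front fork, and carried it over the tile.

**Last checks:**
- **Gauge over the tile:** held at 40 N with the arm still. The tip is at about (436, -117, 114) mm, roughly 5 mm sideways of the tile's centre. In the side picture it is level to within about 2°.
- **Tube on the cradle:** its patch in the side picture differs from the one before insertion by about 0.7 px (1–2 mm). That is a loose check, as shadows changed; the tolerance is 15 mm.

**What went wrong or disagreed:**
- **Joint 6:** it hit its limit once on the way to the gauge and tilted the tool, so I unwound it by a full turn. A slight lean of about 0.1 rad stayed, and I levelled the gauge with that lean in place.
- **First gauge grip:** it was 10 mm too high, so I gripped again lower.
- **Tube edge:** before insertion the side picture put the tube about 2 mm lower than my model, and I lowered the insertion line to suit.
- **Bystanders:** I did not measure them again at the end; no contact with them was planned or felt.

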